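# Put the condiments back on their own stands

### The arm

A 6-joint arm with a two-finger parallel gripper is mounted at the origin on a cart in front of the work surface, level with it; the furniture and walls round the work are solid. World frame = base frame: x ahead of the robot, y to its left, z up, the work surface at z = 0. Lengths are in mm, angles in degrees, forces in N, time in s.
With the tool pointing down it reaches from about 350 to 850 mm from the base axis. Payload 8.1 kg.
Tool frame: the origin (TCP) lies on the front face of the gripper's body, between the roots of the fingers; the fingertips stand r.finger_overhang ahead of it and the grasp point (between the pads) lies 54 mm ahead of it (r.finger_overhang is the distance from the TCP to the fingertips, in mm); y points along the fingers, z is the direction in which the jaws open and shut, and the axes are right-handed (so a half turn about y gives the same grasp; the last joint's range is limited). The gripper opens to 85 mm and grips with 20 to 120 N. Pads are 22 mm wide; open, the fingers measure 114 mm over their backs; the gripper's body (76 mm by 85 mm) begins 54 mm behind the grasp point. The pads swing forward as they close: fully open they stand 13 mm farther back than shut.
Start: joints at [58.419, 7.471, 85.268, -0, 87.261, -4.893], TCP at [269.463, 536.093, 303.892] pointing down, gripper open.
Joint ranges: [-169.43, 169.43], [-51.17, 129.36], [1.28, 143.12], [-76.62, 256.62], [0, 156.53], [-152.29, 152.29]. Speed limits (degrees/s): [136.94, 136.94, 159.86, 180, 180, 180].

### API

Orientations are given as [roll, pitch, yaw] about the fixed x, y, z axes, in that order (R = Rz(yaw) Ry(pitch) Rx(roll)).
In Python, from bench import r gives the robot as it stands. The module is installed in compiled form; this text tells all that it offers.
- The arm moves only by the tool arm_command, never from a script. Its argument "increments" is a list of rows, each a list of 6 numbers: the shift along the tool's x, y, z in m, then the turn, a rotation vector about the tool's x, y, z in rad. In form: [[tx, ty, tz, wx, wy, wz], ...]. A call has exactly 10 rows; each row is the pose to reach, as a shift and turn from the pose commanded when the call began, along the tool's axes at that moment; what a row does not reach only later rows make up. A row lasts 1/8 s, in which the tool goes at most 62.5 mm and 10.7 degrees, less where a joint would pass 70% of its speed; a pose out of reach is approached as far as the arm can. A call with a gripper value outside its range is refused whole. "jaw" is the gripper's target within -1 to 1 (shut at 1, half-way at 0, fully open at -1), set as the call begins (left out, the last holds). The fingers move at their own pace and stop on an object; "force" is the grip in N (left out, the last holds). Time passes only in rows, so rows that repeat a pose let the fingers close, or fill a call up. It gives the time, the measured TCP pose, the force and the opening at its end, in the units of the state.
- r.sense(): the state, without advancing time (a new reading comes with each control period).
- r.snapshot(name): name is "scene" or "side" or "wrist"; returns the picture (420x560x3 uint8, red, green, blue); there is no depth.
- r.camera_model(name): a dict with "intrinsics" (3x3 intrinsics, pixels), "distortion" ([k1, k2, p1, p2, k3] as OpenCV has them; the pictures are not rectified), "cam_to_world" (4x4, takes a point from camera to world coordinates). Camera axes: x right, y down, z forward; pixel columns grow to the right and rows downward; lengths in mm; the calibration is good to about 2 mm. A picture is of the moment at which its call begins: read the wrist's pose just before it. camera_model takes no time and is no camera call; for the wrist camera it gives the pose at the moment of the call.
- r.hand_in(): hands the job in, once; it reports no verdict.
Trained networks look in the newest picture that a camera, given by its name, has taken for a name from the list of things; names that differ only in an ending like _2 or _b are one class to them, and where a whole thing is asked for, a point or a joint stands for the part that bears it (a point fixed in the world has none). Each returns a list of dicts, best first, with "conf" (0 to 1); they miss things now and then, are a little off and sometimes report something else, mostly with a low value. They report only what shows in the picture. A call takes as long as a camera call.
- r.trace(camera, target): "mask" (420x560 bool, what is visible of it) and "position" ([column, row] in pixels, amid what is visible of it).
- r.spot_point(camera, target): "position" ([column, row] in pixels: a listed point, or the origin of a listed thing).
The state is a dict: "time": time; "joint_pos": joint angles; "qd": joint speeds; "joint_efforts": joint torques, N m; "tool_pos": TCP position; "tcp_rot": TCP orientation; "ft_force": force on the tool from outside, world axes, zero at the start; "wrist_torque": the same for the moment, N m; "finger_gap": finger opening in mm.
Only numpy, scipy, OpenCV 4.12 (cv2) and the standard library are available. Lean on these libraries where they do the work, as an engineer would, in place of code of your own. Each camera call takes 0.05 s, during which the arm holds its last target.

### The job

Someone wiped the worktop and put everything back on the wrong stand. Set each thing upright and right down in its own one: the sauce bottle in the high-sided steel coaster, the pepper mill in the larger round wooden dish, the salt shaker in the smaller round wooden dish and the carton in the oblong white drip tray. Each stand holds one thing at a time, so set things aside on the bare cork mat as you need, and do not shove or tip the mug that stands among them.

Things in the scene. Friction and masses are not known exactly. Their poses are not given: they have to be found in the camera images.
- bottle: sauce bottle with a red cap, loose, 59 mm diameter, 204 mm high, about 0.3 kg; straight to 105 mm up; above that the fingers meet it as a plain cone, 59 mm wide at 105 mm narrowing to 28 mm at 202 mm. Grip it by the cap, 190 mm above its foot, where they close on about 32 to 38 mm. Origin at the centre of its underside, z up. At the start it stands in the hollow of the larger wooden dish.
- mill: dark turned-wood pepper mill, loose, 58 mm diameter at the foot, 170 mm high, about 0.18 kg; its round head is widest (50 mm) at 140 mm above the foot, a good place to grip; small knob on top. Nothing on it turns. Origin at the centre of its underside, z up. At the start it stands either in the steel coaster or in the white tray; the salt shaker is in the other of these two.
- salt: small waisted salt shaker, white below with a grey domed cap, loose, 44 mm diameter, 90 mm high, about 0.1 kg; the cap is 34 mm across from 66 to 80 mm above the foot, grip it there. Origin at the centre of its underside, z up. At the start it stands either in the steel coaster or in the white tray, whichever the mill is not in.
- carton: teal drinks carton with a gable top, loose, 58 mm (its x) by 88 mm (its y), 211 mm high in all with upright sides to 174 mm, about 0.27 kg. Grip it across the 58 mm, 160 mm above its foot. Origin at the centre of its underside, z up. At the start it perches on the rim of the smaller wooden dish, at any yaw.
- coaster: high-sided round steel bottle coaster, fixed, 74 mm outside diameter, 36 mm high, inside 68 mm wide and flat-bottomed; the inner floor is 5 mm above its origin. Origin at the centre of its underside, on the worktop, z up. Home of the sauce bottle.
- mill_dish: larger round dark-wood dish, fixed, 110 mm outside diameter, 12 mm high, with a flat round hollow 65 mm wide and 7 mm deep in its middle (floor 5 mm above its origin). Origin at the centre of its underside, z up. Home of the pepper mill.
- salt_dish: smaller round dark-wood dish, fixed, 90 mm outside diameter, 12 mm high, with a flat round hollow 49 mm wide and 7 mm deep in its middle (floor 5 mm above its origin). Origin at the centre of its underside, z up. Home of the salt shaker.
- carton_tray: oblong white ceramic drip tray, fixed, 85 mm (its x) by 115 mm (its y), 12 mm high, with a hollow 65 by 95 mm and 7 mm deep (floor 5 mm above its origin). Origin at the centre of its underside, z up. Home of the carton, whose long side goes along the tray's long side, either way round.
- cork_mat: round cork pot mat, fixed, 110 mm diameter, 8 mm thick, bare at the start: a free spot on which to set a thing aside. Origin at the centre of its underside, z up.
- mug: white mug with a handle, loose, 101 mm high, 80 mm diameter, standing among the stands. Origin under the middle of its 80 x 120 mm outline: the cup's axis is 20 mm from it along +y, the handle reaches 60 mm along -y. Leave it standing where it is.

How it is judged:
By the outcome, as a careful person would: the job done as asked, in the order asked, and still so for the second after the job is handed in, with the robot touching nothing.
It also fails if it takes over 131 s, if anything falls off the work surface, if the arm or the gripper's body presses on something with over 40 N, if the wrist force passes 120 N, or if a joint passes its speed limit or range.

## Working session

There is one attempt and no reset: what is moved stays moved. The work goes in short steps, Python scripts to look and compute and a tool call to move; the robot and the scene stay as the last step left them, time stands still between calls to the robot, and variables do not carry over. Pictures are saved under pics/ and viewed, and the job is handed in when it is done.

Besides the shell and the picture viewer there is one more tool, called as name(argument=value, ...) on one line, values as JSON. arm_command: Moves the arm, as the interface text tells. Its arguments: {"type":"object","properties":{"increments":{"type":"array","items":{"type":"array","items":{"type":"number"}}},"jaw":{"type":"number"},"force":{"type":"number"}},"required":["increments"]}

```bash
mkdir -p pics
cat > h.py <<'E'
from bench import r
import numpy as np, cv2
from scipy.spatial.transform import Rotation as R
def save(n,name):
    im=r.snapshot(n); cv2.imwrite('pics/'+name,cv2.cvtColor(im,cv2.COLOR_RGB2BGR)); return im
def ray(cam,px,m=None):
    m=m or r.camera_model(cam)
    p=cv2.undistortPoints(np.array([[px]],float),np.array(m['intrinsics'],float),np.array(m['distortion'],float))[0,0]
    T=np.array(m['cam_to_world']); d=T[:3,:3]@np.array([p[0],p[1],1]); return T[:3,3],d
def atz(cam,px,z,m=None):
    o,d=ray(cam,px,m); return o+d*(z-o[2])/d[2]
def proj(cam,P,m=None):
    m=m or r.camera_model(cam); T=np.linalg.inv(np.array(m['cam_to_world']))
    P=np.atleast_2d(np.array(P,float)); rv,_=cv2.Rodrigues(T[:3,:3])
    return cv2.projectPoints(P,rv,T[:3,3],np.array(m['intrinsics'],float),np.array(m['distortion'],float))[0][:,0]
E
python3 - <<'E'
from h import *
for c in ['scene','side','wrist']:
    save(c,c+'0.png'); m=r.camera_model(c); print(c,np.round(m['cam_to_world'],3).tolist(),np.round(m['intrinsics'],1).tolist())
print(r.sense(), r.finger_overhang)
E
```

```text
scene [[-0.821, -0.248, 0.515, 95.184], [-0.571, 0.349, -0.743, 753.721], [0.004, -0.904, -0.428, 400.31], [0.0, 0.0, 0.0, 1.0]] [[385.1, 0.0, 283.8], [0.0, 385.1, 213.0], [0.0, 0.0, 1.0]]
side [[-0.884, 0.231, -0.407, 904.534], [0.467, 0.472, -0.748, 754.405], [0.019, -0.851, -0.525, 509.645], [0.0, 0.0, 0.0, 1.0]] [[428.6, 0.0, 280.1], [0.0, 428.6, 207.4], [0.0, 0.0, 1.0]]
wrist [[0.45, 0.856, 0.253, 203.808], [0.893, -0.431, -0.13, 569.574], [-0.002, 0.285, -0.959, 373.3], [0.0, 0.0, 0.0, 1.0]] [[346.1, 0.0, 280.0], [0.0, 346.1, 209.5], [0.0, 0.0, 1.0]]
{'time': 0.15, 'joint_pos': array([ 5.84197159e+01,  7.50536287e+00,  8.53165383e+01,  1.01923220e-03,
        8.72629800e+01, -4.89178544e+00]), 'qd': array([ 0.03015931, -0.19977092, -0.25209965, -0.01264823,  0.04094529,
        0.031919  ]), 'joint_efforts': array([ 6.24654622e-04, -5.70055175e+01, -5.01165104e+01, -2.28881945e-04,
        9.45140695e-03,  1.42560907e-05]), 'tool_pos': array([269.27120792, 535.8089257 , 303.06806099]), 'tcp_rot': array([-9.00844852e+01,  8.25244711e-03, -2.66885541e+01]), 'ft_force': array([ 0.08415009, -0.17883064, -0.09404606]), 'wrist_torque': array([ 0.05842232, -0.01620163, -0.03342886]), 'finger_gap': 85.37380148112717} 72.6
```

View pics/scene0.png

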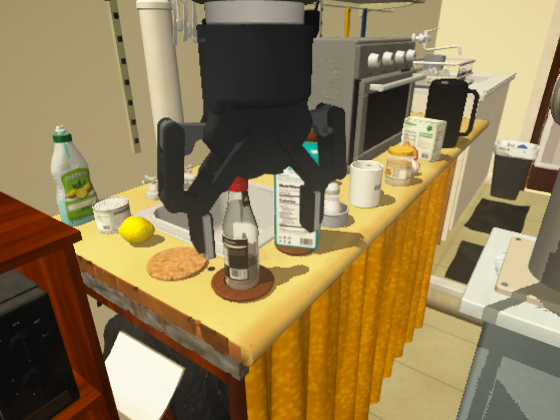

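View pics/side0.png

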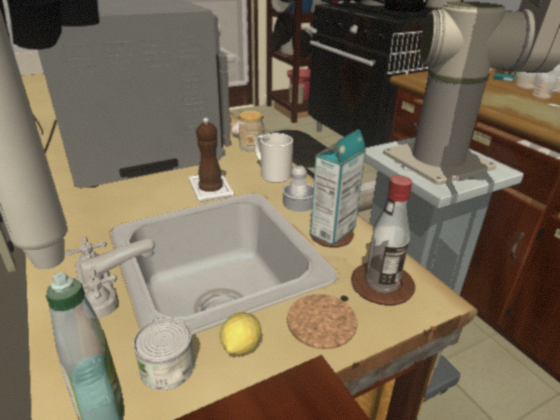

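View pics/wrist0.png

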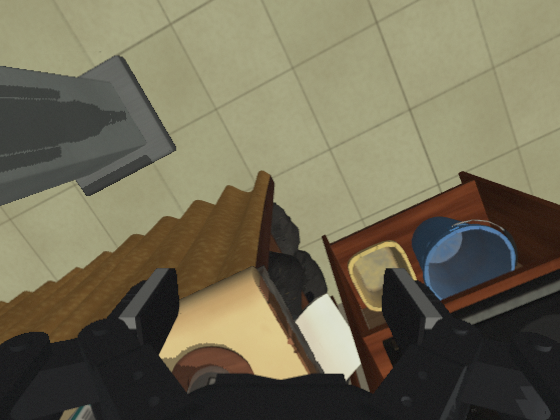

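Run:
```python
from h import *
names=['bottle','mill','salt','carton','coaster','mill_dish','salt_dish','carton_tray','cork_mat','mug']
out={}
import pickle
for n in names:
    for c in ['side','scene']:
        s=r.spot_point(c,n)[:2]; 
        print(n,c,[(np.round(x['position'],1).tolist(),round(x['conf'],2), np.round(atz(c,x['position'],5 if n in('bottle','mill','salt','carton')else 0)[:2]).tolist()) for x in s])
    t=r.trace('side',n); out[n]=t[:1]
    print('   tr',[(np.round(x['position']).tolist(),round(x['conf'],2),int(x['mask'].sum())) for x in t[:2]])
pickle.dump(out,open('tr0.pkl','wb'))
print(r.sense()['time'])
```

```text
bottle side [([382.6, 283.8], 0.81, [471.0, 339.0]), ([300.6, 201.0], 0.48, [458.0, 31.0])]
bottle scene [([242.9, 280.4], 0.62, [472.0, 335.0])]
   tr [([391.0, 239.0], 0.85, 3577)]
mill side [([212.2, 186.0], 0.56, [615.0, -125.0])]
mill scene []
   tr [([208.0, 156.0], 0.92, 1495)]
salt side [([298.6, 202.6], 0.78, [466.0, 35.0]), ([335.0, 229.7], 0.29, [452.0, 163.0])]
salt scene [([331.1, 220.3], 0.8, [459.0, 37.0])]
   tr []
carton side [([334.6, 230.9], 0.6, [455.0, 167.0])]
carton scene [([296.2, 240.5], 0.94, [473.0, 163.0])]
   tr [([341.0, 188.0], 0.62, 4518)]
coaster side [([296.1, 204.6], 0.61, [471.0, 33.0])]
coaster scene [([328.3, 221.2], 0.97, [467.0, 36.0])]
   tr [([300.0, 204.0], 0.85, 511)]
mill_dish side [([380.7, 284.2], 0.92, [471.0, 335.0]), ([269.9, 172.2], 0.46, [452.0, -139.0])]
mill_dish scene [([244.5, 285.4], 0.78, [464.0, 340.0])]
   tr [([382.0, 292.0], 0.94, 1170)]
salt_dish side [([331.8, 235.5], 0.82, [465.0, 172.0])]
salt_dish scene [([294.4, 242.9], 0.77, [475.0, 166.0]), ([243.8, 285.3], 0.19, [466.0, 340.0])]
   tr [([343.0, 243.0], 0.65, 224)]
carton_tray side [([211.4, 189.4], 0.62, [620.0, -118.0])]
carton_tray scene []
   tr [([210.0, 192.0], 0.66, 518)]
cork_mat side [([319.5, 320.1], 0.65, [613.0, 358.0])]
cork_mat scene [([177.9, 264.2], 0.74, [611.0, 361.0])]
   tr [([322.0, 322.0], 0.94, 3005)]
mug side [([272.9, 169.1], 0.73, [436.0, -151.0])]
mug scene [([362.8, 197.2], 0.67, [461.0, -143.0])]
   tr [([273.0, 156.0], 0.79, 1563)]
1.65
```

```bash
cat > ov.py <<'E'
from h import *
G=dict(mill_dish=(469,337),salt_dish=(470,168),coaster=(468,35),cork_mat=(612,359),carton_tray=(618,-121,0),mug=(448,-147),carton=(465,165,0))
def circ(x,y,rad,z): 
    a=np.linspace(0,2*np.pi,41); return np.c_[x+rad*np.cos(a),y+rad*np.sin(a),0*a+z]
def rect(x,y,yaw,wx,wy,z):
    c,s=np.cos(np.radians(yaw)),np.sin(np.radians(yaw)); p=np.array([[1,1],[1,-1],[-1,-1],[-1,1],[1,1]])*[wx/2,wy/2]
    return np.c_[x+p[:,0]*c-p[:,1]*s,y+p[:,0]*s+p[:,1]*c,0*p[:,0]+z]
def draw(cam,im,curves,name,crop=None,sc=3):
    im=cv2.cvtColor(im,cv2.COLOR_RGB2BGR)
    x0,y0,x1,y1=crop or (0,0,560,420)
    big=cv2.resize(im[y0:y1,x0:x1],None,fx=sc,fy=sc,interpolation=cv2.INTER_CUBIC)
    cols=[(0,0,255),(255,0,0),(0,255,0),(255,0,255),(255,255,0)]
    m=r.camera_model(cam)
    for i,c in enumerate(curves):
        p=(proj(cam,c,m)-[x0,y0]+.5)*sc
        cv2.polylines(big,[np.round(p).astype(int).reshape(-1,1,2)],False,cols[i%5],1)
    cv2.imwrite('pics/'+name,big)
E
python3 - <<'E'
from ov import *
C=[circ(*G['mill_dish'],55,12),circ(*G['salt_dish'],45,12),circ(*G['coaster'],37,36),circ(*G['cork_mat'],55,8),rect(*G['carton_tray'],85,115,12),circ(*G['mug'],40,101),rect(*G['carton'],58,88,12),rect(*G['carton'],58,88,186)]
ims=cv2.cvtColor(cv2.imread('pics/side0.png'),cv2.COLOR_BGR2RGB); imc=cv2.cvtColor(cv2.imread('pics/scene0.png'),cv2.COLOR_BGR2RGB)
draw('side',ims,C,'ov_s.png',(160,110,440,350),2.8)
draw('scene',imc,C,'ov_c.png',(130,130,430,330),2.6)
E
```

```text
(no output)
```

View pics/ov_s.png

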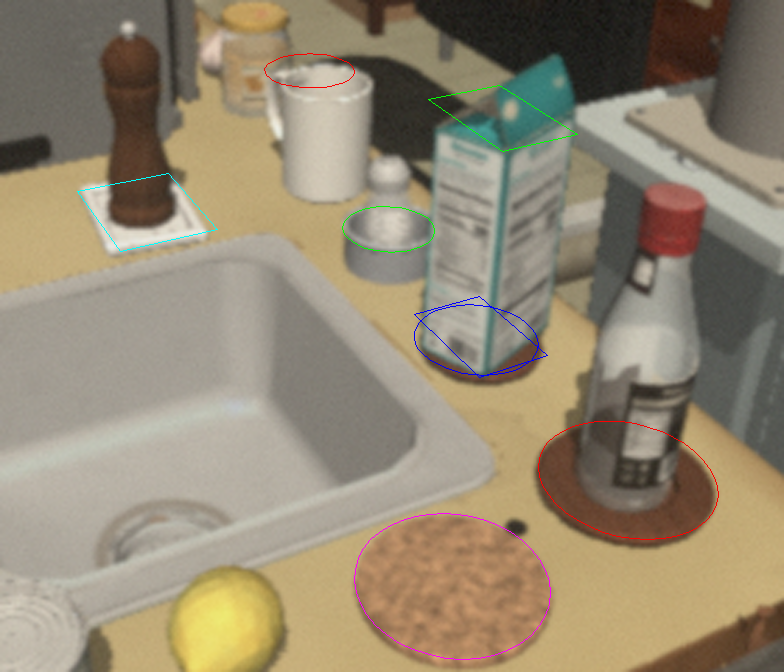

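View pics/ov_c.png

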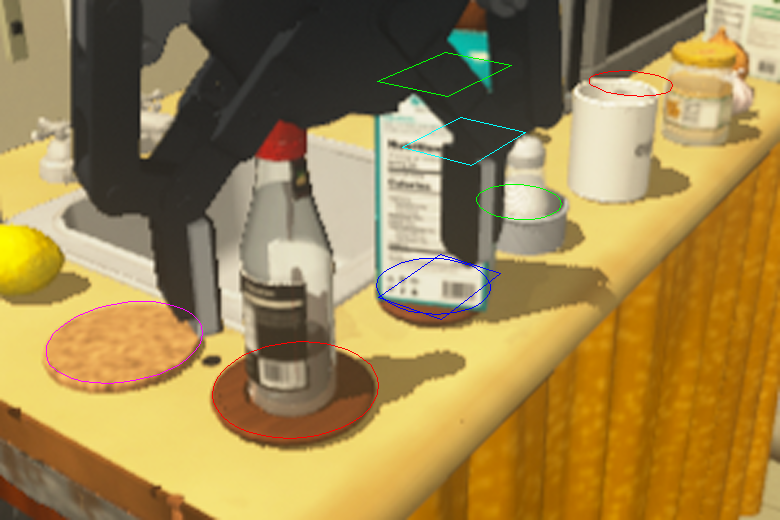

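```bash
cat > d1.py <<'E'
from ov import *
import sys
G=dict(mill_dish=(469,341),salt_dish=(470,171),coaster=(468,40),cork_mat=(612,362),carton_tray=(620,-110,18),mug=(455,-130),carton=(464,170,-20))
C=[circ(*G['mill_dish'],55,12),circ(*G['salt_dish'],45,12),circ(*G['coaster'],37,36),circ(*G['cork_mat'],55,8),rect(*G['carton_tray'],85,115,12),circ(*G['mug'],40,101),rect(*G['carton'],58,88,12),rect(*G['carton'],58,88,186),circ(*G['mug'],40,0),circ(*G['coaster'],37,0),circ(*G['mill_dish'],29.5,5)]
ims=cv2.cvtColor(cv2.imread('pics/side0.png'),cv2.COLOR_BGR2RGB); imc=cv2.cvtColor(cv2.imread('pics/scene0.png'),cv2.COLOR_BGR2RGB)
draw('side',ims,C,'ov_s2.png',(160,110,440,350),2.8)
draw('scene',imc,C,'ov_c2.png',(130,130,430,330),2.6)
E
python3 d1.py
```

```text
(no output)
```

View pics/ov_s2.png

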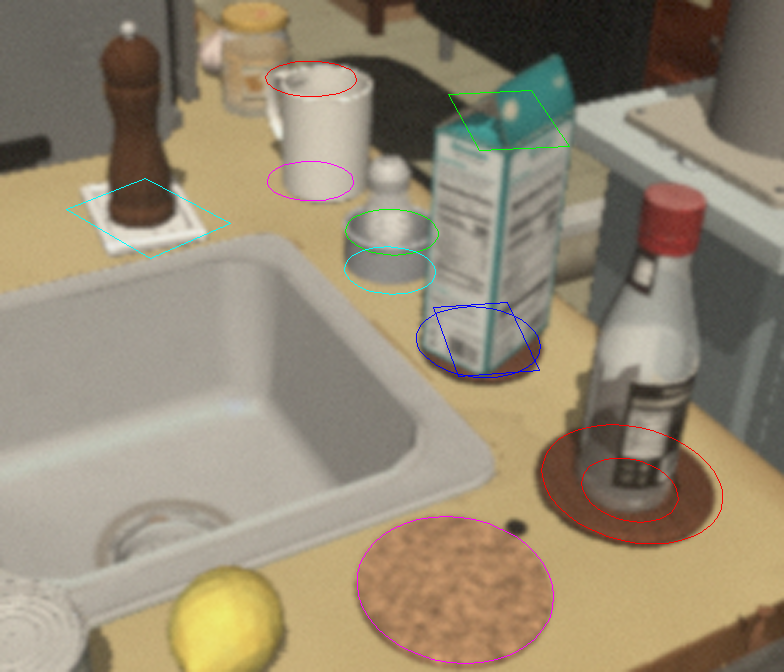

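View pics/ov_c2.png

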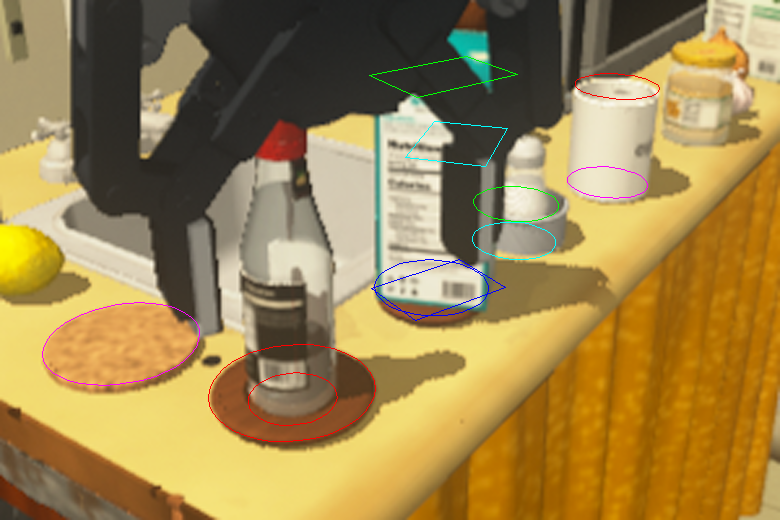

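arm_command(increments=[[0.03,-0.04,-0.01,0,0,0],[0.08,-0.08,-0.03,0,0,0],[0.13,-0.11,-0.06,0,0,0],[0.18,-0.127,-0.08,0,0,0],[0.23,-0.127,-0.1,0,0,0],[0.28,-0.127,-0.125,0,0,0],[0.33,-0.127,-0.15,0,0,0],[0.38,-0.127,-0.17,0,0,0],[0.43,-0.127,-0.19,0,0,0],[0.478,-0.127,-0.214,0,0,0]], jaw=-0.3)

```text
time: 2.9
tool_pos: [601.4, 128.7, 430.9]
tcp_rot: [-90.0, -0.0, -26.7]
ft_force: [-0.4, 0.1, 0.3]
finger_gap: 55.7
```

Run:
```python
from h import *
s=r.sense(); print(s['time'],s['tool_pos'],s['tcp_rot'],s['finger_gap'],s['qd'])
import pickle
m=r.camera_model('wrist'); save('wrist','w1.png'); pickle.dump(m,open('w1.pkl','wb'))
save('side','s1.png');save('scene','c1.png')
```

```text
2.9 [601.42129609 128.71850186 430.87120129] [-8.99886268e+01 -5.64819792e-03 -2.66867118e+01] 55.66484960344584 [-3.61895314e+01  2.57987003e+01 -2.80918892e+01  3.61475317e-02
  2.31936984e+00 -3.62069544e+01]
```

View pics/w1.png

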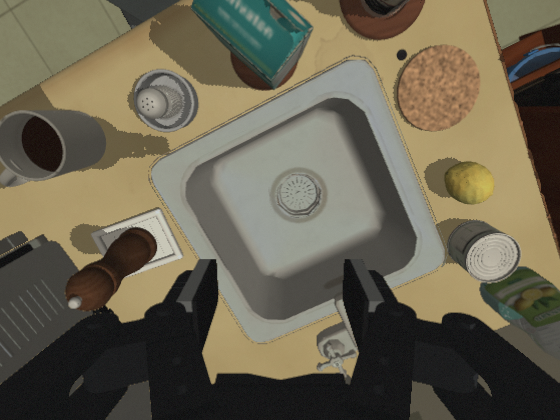

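```bash
cat > d2.py <<'E'
from ov import *
import pickle,sys
G=dict(mill_dish=(469,339),salt_dish=(470,169),coaster=(468,37),cork_mat=(612,360),carton_tray=(618,-115,0),mug=(450,-140),carton=(464,167,20))
def curves(G):return [circ(*G['mill_dish'],55,12),circ(*G['salt_dish'],45,12),circ(*G['coaster'],37,36),circ(*G['cork_mat'],55,8),rect(*G['carton_tray'],85,115,12),rect(*G['carton_tray'],65,95,12),circ(*G['mug'],40,101),rect(*G['carton'],58,88,12),rect(*G['carton'],58,88,186),circ(*G['mug'],40,0)]
if __name__=='__main__':
    m=pickle.load(open('w1.pkl','rb')); r0=r.camera_model
    r.__class__
    im=cv2.cvtColor(cv2.imread('pics/w1.png'),cv2.COLOR_BGR2RGB)
    import ov
    _p=ov.proj; ov.proj=lambda cam,c,mm:_p(cam,c,m)
    draw('wrist',im,curves(G),'ov_w1.png',(0,0,500,320),1.6)
E
python3 d2.py
```

```text
(no output)
```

View pics/ov_w1.png

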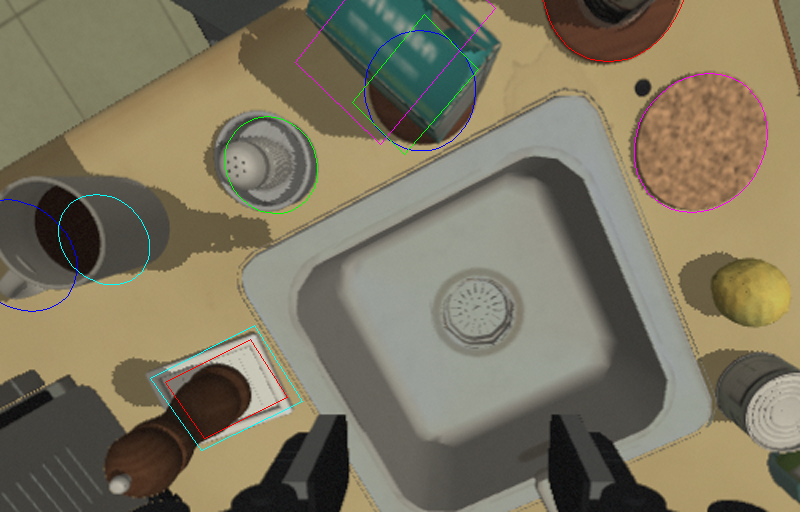

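```bash
cat > fit.py <<'E'
from ov import *
from scipy.optimize import minimize
def hullmask(cam,P,m):
    h=cv2.convexHull(proj(cam,P,m).astype(np.float32)); im=np.zeros((420*4,560*4),np.uint8)
    cv2.fillPoly(im,[np.round((h+.5)*4).astype(int)],1); return cv2.resize(im*255,(560,420),interpolation=cv2.INTER_AREA)/255.
def parts(n,x,y,z0,yaw):
    if n=='carton':
        c,s=np.cos(np.radians(yaw)),np.sin(np.radians(yaw))
        # ridge orientation ambiguous -> body only to 174 plus ridge along y or x
        q=np.array([[0,-44],[0,44]]); rd=np.c_[x+q[:,0]*c-q[:,1]*s,y+q[:,0]*s+q[:,1]*c,[z0+211]*2]
        return [np.vstack([rect(x,y,yaw,58,88,z0),rect(x,y,yaw,58,88,z0+174),rd])]
    prof={'bottle':[(0,29.5),(105,29.5),(202,14)],'mill':None}[n]
def fit(n,views,p0,z0):
    def cost(p):
        t=0
        for cam,mask,m in views:
            M=np.zeros((420,560))
            for P in parts(n,p[0],p[1],z0,p[2]): M=np.maximum(M,hullmask(cam,P,m))
            a=mask.astype(float); t+=1-np.minimum(M,a).sum()/np.maximum(M,a).sum()
        return t
    best=None
    for dy in (0,):
        s=minimize(cost,p0,method='Nelder-Mead',options=dict(initial_simplex=np.array(p0)+np.array([[0,0,0],[8,0,0],[0,8,0],[0,0,12]]),xatol=.1,fatol=1e-4))
        best=s
    return best.x,best.fun,cost
E
python3 - <<'E'
from fit import *
import pickle
s=r.sense(); print(s['time'],s['tool_pos'],s['qd'].max())
V=[];W={}
for c in ['wrist','side']:
    save(c,c+'2.png'); m=r.camera_model(c)
    for n in ['carton','mill']:
        t=r.trace(c,n); print(c,n,[(x['conf'],x['position'],x['mask'].sum()) for x in t[:2]])
        W[c,n]=(c,t[0]['mask'],m) if t else None
pickle.dump(W,open('W.pkl','wb'))
V=[W[c,'carton'] for c in ['wrist','side'] if W[c,'carton']]
for y in (-60,-30,0,30,60,90): print(y,fit('carton',V,[465,168,y],12)[:2])
E
```

```text
3.05 [601.57008855 127.6469667  430.0044874 ] 2.949904790965264
wrist carton [(0.74, [258.8, 26.9], np.int64(6498))]
wrist mill [(0.75, [110.1, 272.2], np.int64(3845))]
side carton [(0.55, [341.0, 187.6], np.int64(4606))]
side mill [(0.82, [206.8, 156.3], np.int64(1370))]
-60 (array([461.73140728, 174.16462901, -68.7434614 ]), np.float64(0.1377155826612957))
-30 (array([467.57804988, 173.00455853, -11.24448509]), np.float64(0.4823156238991543))
0 (array([468.18091807, 173.16506863, -11.07024653]), np.float64(0.48380522178641405))
30 (array([465.72120726, 187.08927948,  17.49134914]), np.float64(0.4941910975416306))
60 (array([468.19895747, 179.0347579 ,  49.08894696]), np.float64(0.49822838617173015))
90 (array([461.21136254, 174.18119207, 111.28637552]), np.float64(0.13608883632368451))
```

View pics/wrist2.png

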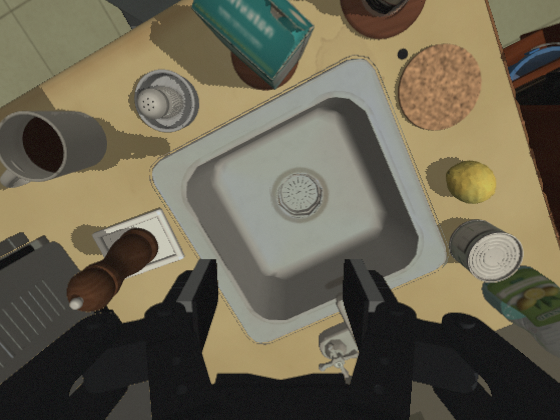

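```bash
cat > d3.py <<'E'
from ov import *
import pickle
W=pickle.load(open('W.pkl','rb')); m=W['wrist','mill'][2]
G=dict(mill_dish=(469,339),salt_dish=(470,169),coaster=(463,34),cork_mat=(612,360),carton_tray=(616,-114,-5),mug=(450,-121),carton=(461,174,111))
import d2,ov
im=cv2.cvtColor(cv2.imread('pics/wrist2.png'),cv2.COLOR_BGR2RGB)
_p=ov.proj; ov.proj=lambda cam,c,mm:_p(cam,c,m)
draw('wrist',im,d2.curves(G),'ov_w2.png',(60,190,220,310),5)
draw('wrist',im,d2.curves(G),'ov_w3.png',(0,0,500,200),1.6)
E
python3 d3.py
```

```text
(no output)
```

View pics/ov_w2.png

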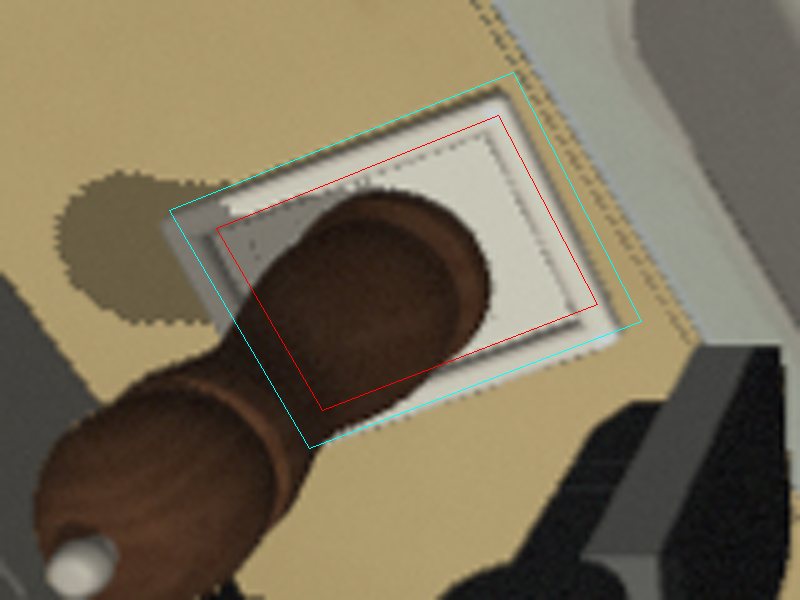

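View pics/ov_w3.png

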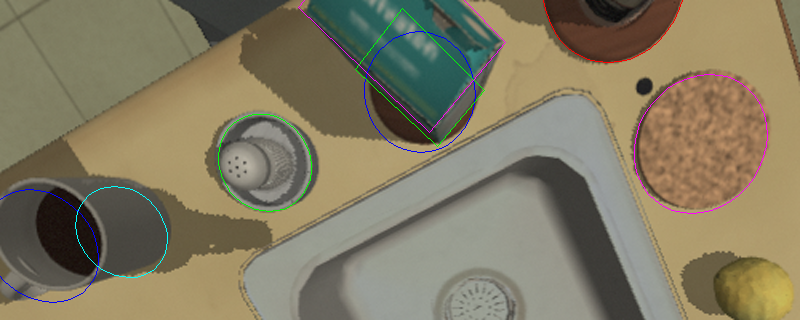

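```bash
cat > go.py <<'E'
from h import *
import sys
def go(x,y,z,yaw=None):
    s=r.sense(); Rc=R.from_euler('xyz',s['tcp_rot'],degrees=True)
    yaw=s['tcp_rot'][2] if yaw is None else yaw
    Rt=R.from_euler('xyz',[-90,0,yaw],degrees=True)
    d=Rc.inv().apply(np.array([x,y,z])-s['tool_pos'])/1000; w=(Rc.inv()*Rt).as_rotvec()
    print('t',round(s['time'],2),'pos',np.round(s['tool_pos'],1),np.round(s['tcp_rot'],1),'gap',round(s['finger_gap'],1),'F',np.round(s['ft_force'],1),'j6',round(s['joint_pos'][5]),'| shift',np.round(d,4),'rot',np.round(w,3),'len',round(np.linalg.norm(d)*1000))
if __name__=='__main__':
    a=[float(v) for v in sys.argv[1:]]; go(*a)
E
python3 go.py 469 339 300
```

```text
t 3.35 pos [599.9 131.4 431.3] [-90.   -0.  -26.6] gap 55.7 F [ 0.1  0.6 -0.4] j6 -56 | shift [-0.2101  0.1313  0.127 ] rot [-0.  0.  0.] len 278
```

arm_command(increments=[[-0.02,0.01,0.012,0,0,0],[-0.05,0.03,0.03,0,0,0],[-0.08,0.05,0.048,0,0,0],[-0.11,0.07,0.066,0,0,0],[-0.14,0.09,0.085,0,0,0],[-0.17,0.11,0.105,0,0,0],[-0.195,0.125,0.12,0,0,0],[-0.21,0.13,0.127,0,0,0],[-0.21,0.13,0.127,0,0,0],[-0.21,0.13,0.127,0,0,0]], jaw=-0.6, force=40)

```text
time: 4.6
tool_pos: [470.5, 337.6, 302.0]
tcp_rot: [-89.9, -0.1, -26.7]
ft_force: [-0.3, -0.5, -0.0]
finger_gap: 68.1
```

```bash
python3 - <<'E'
from ov import *
m=r.camera_model('wrist'); im=save('wrist','w3.png')
draw('wrist',im,[circ(469,339,29.5,5),circ(469,339,18,209),circ(469,339,55,12),circ(612,360,55,8)],'w3o.png',None,1.4)
E
python3 go.py 469 339 249
```

```text
t 4.65 pos [470.7 337.4 302. ] [-89.9  -0.1 -26.7] gap 68.3 F [-0.9  0.2 -0. ] j6 -33 | shift [-0.0023  0.053   0.0006] rot [-0.001  0.     0.001] len 53
```

View pics/w3o.png

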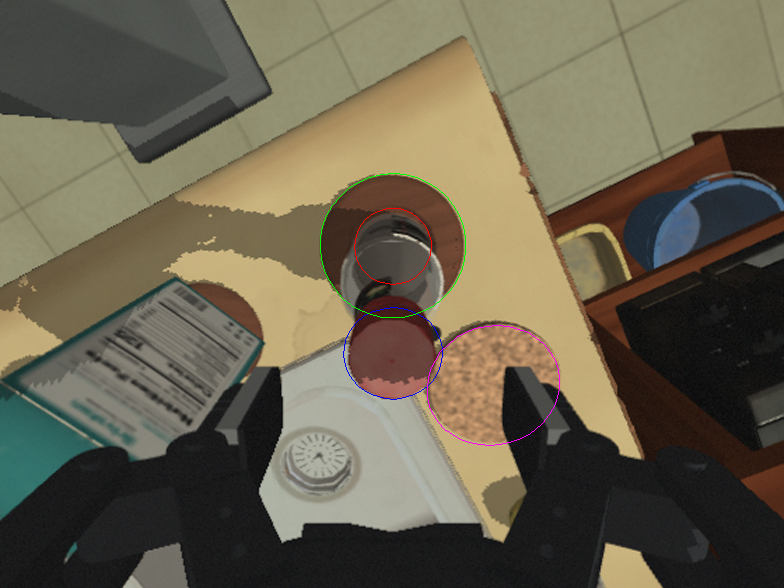

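arm_command(increments=[[-0.001,0.015,0,0,0,0],[-0.002,0.03,0,0,0,0],[-0.002,0.045,0,0,0,0],[-0.002,0.053,0,0,0,0],[-0.002,0.053,0,0,0,0],[-0.002,0.053,0,0,0,0],[-0.002,0.053,0,0,0,0],[-0.002,0.053,0,0,0,0],[-0.002,0.053,0,0,0,0],[-0.002,0.053,0,0,0,0]])

```text
time: 5.9
tool_pos: [468.0, 338.9, 248.0]
tcp_rot: [-90.0, -0.0, -26.7]
ft_force: [0.0, 0.4, -0.5]
finger_gap: 68.4
```

arm_command(increments=[[0,0,0,0,0,0],[0,0,0,0,0,0],[0,0,0,0,0,0],[0,0,0,0,0,0],[0,0,0,0,0,0],[0,0,0,0,0,0],[0,0,0,0,0,0],[0,0,0,0,0,0],[0,0,0,0,0,0],[0,0,0,0,0,0]], jaw=1, force=50)

```text
time: 7.15
tool_pos: [468.2, 339.0, 248.3]
tcp_rot: [-90.0, -0.0, -26.7]
ft_force: [-0.1, 0.8, 6.0]
finger_gap: 33.4
```

```bash
python3 go.py 469 339 275
```

```text
t 7.15 pos [468.2 339.  248.3] [-90.   -0.  -26.7] gap 33.4 F [-0.1  0.8  6. ] j6 -32 | shift [ 0.0007 -0.0267  0.0003] rot [-0.001  0.     0.   ] len 27
```

arm_command(increments=[[0,-0.008,0,0,0,0],[0,-0.022,0,0,0,0],[0.008,-0.033,0.006,0,0,0],[0.025,-0.034,0.018,0,0,0],[0.045,-0.034,0.032,0,0,0],[0.067,-0.034,0.047,0,0,0],[0.089,-0.034,0.062,0,0,0],[0.107,-0.034,0.075,0,0,0],[0.117,-0.034,0.082,0,0,0],[0.119,-0.034,0.0834,0,0,0]])

```text
time: 8.4
tool_pos: [612.3, 359.7, 281.6]
tcp_rot: [-90.0, 0.0, -26.7]
ft_force: [-0.1, 0.2, -2.8]
finger_gap: 33.2
```

```bash
python3 go.py 612 360 254; python3 -c "
from h import *
save('side','s4.png')"
```

```text
t 8.4 pos [612.3 359.7 281.6] [-90.    0.  -26.7] gap 33.2 F [-0.1  0.2 -2.8] j6 -37 | shift [-0.0004  0.0276  0.0001] rot [ 0.001  0.    -0.   ] len 28
```

View pics/s4.png

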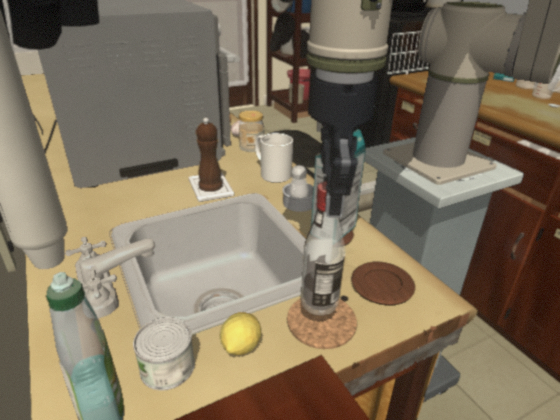

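Bottle is held upright over the mat (about pixel 320,310), and the dish at (382,284) is empty. Lowering.

arm_command(increments=[[0,0.008,0,0,0,0],[0,0.016,0,0,0,0],[0,0.022,0,0,0,0],[0,0.026,0,0,0,0],[0,0.028,0,0,0,0],[0,0.029,0,0,0,0],[0,0.03,0,0,0,0],[0,0.031,0,0,0,0],[0,0.031,0,0,0,0],[0,0.031,0,0,0,0]])

```text
time: 9.7
tool_pos: [612.1, 360.0, 251.4]
tcp_rot: [-90.0, -0.0, -26.7]
ft_force: [0.4, -0.0, -0.3]
finger_gap: 33.1
```

arm_command(increments=[[0,0,0,0,0,0],[0,0,0,0,0,0],[0,0,0,0,0,0],[0,-0.005,0,0,0,0],[0,-0.015,0,0,0,0],[0,-0.025,0,0,0,0],[0,-0.035,0,0,0,0],[0,-0.045,0,0,0,0],[0,-0.05,0,0,0,0],[0,-0.055,0,0,0,0]], jaw=-0.6)

```text
time: 10.95
tool_pos: [611.8, 359.9, 306.1]
tcp_rot: [-90.0, 0.0, -26.7]
ft_force: [0.8, -0.1, -0.4]
finger_gap: 68.0
```

```bash
python3 - <<'E'
from h import *
for p in [(75,183),(150,170),(228,150)]: print(p,atz('side',p,0))
for p in [(75,183),(228,150)]: print(p,atz('side',p,20))
E
python3 go.py 620 -120 310 0
```

```text
(75, 183) [ 906.34785017 -292.3102964     0.        ]
(150, 170) [ 727.09738169 -284.66927138    0.        ]
(228, 150) [ 497.21339345 -316.02307677    0.        ]
(75, 183) [ 906.27666779 -251.23402833   20.        ]
(228, 150) [ 513.19787616 -274.01624797   20.        ]
t 10.95 pos [611.8 359.9 306.1] [-90.    0.  -26.7] gap 68.0 F [ 0.8 -0.1 -0.4] j6 -37 | shift [ 0.2229 -0.0039 -0.4251] rot [ 0.    -0.466 -0.   ] len 480
```

arm_command(increments=[[0.01,-0.004,-0.02,0,-0.03,0],[0.032,-0.004,-0.062,0,-0.09,0],[0.058,-0.004,-0.11,0,-0.15,0],[0.084,-0.004,-0.16,0,-0.21,0],[0.11,-0.004,-0.21,0,-0.27,0],[0.136,-0.004,-0.26,0,-0.33,0],[0.163,-0.004,-0.311,0,-0.39,0],[0.189,-0.004,-0.361,0,-0.44,0],[0.211,-0.004,-0.402,0,-0.466,0],[0.223,-0.004,-0.425,0,-0.466,0]])

```text
time: 12.2
tool_pos: [619.8, -122.6, 309.7]
tcp_rot: [-90.0, 0.0, -0.1]
ft_force: [-0.3, -0.5, -0.2]
finger_gap: 68.3
```

```bash
python3 go.py 620 -120 199 0
python3 - <<'E'
from ov import *
m=r.camera_model('wrist'); im=save('wrist','w5.png')
t=r.trace('wrist','mill'); print([(x['conf'],x['position']) for x in t[:2]])
x,y=618,-120
draw('wrist',im,[rect(618,-119,-6,85,115,12),circ(x,y,29,5),circ(x,y,25,145),circ(x,y,4,175)],'w5o.png',None,1.4)
print(r.sense()['tool_pos'])
E
```

```text
t 12.2 pos [ 619.8 -122.6  309.7] [-90.    0.   -0.1] gap 68.3 F [-0.3 -0.5 -0.2] j6 -106 | shift [0.0003 0.1107 0.0026] rot [ 0.    -0.002 -0.001] len 111
[(0.68, [451.0, 14.6]), (0.59, [273.9, 203.4])]
[ 619.77094732 -122.96345984  309.53747071]
```

View pics/w5o.png

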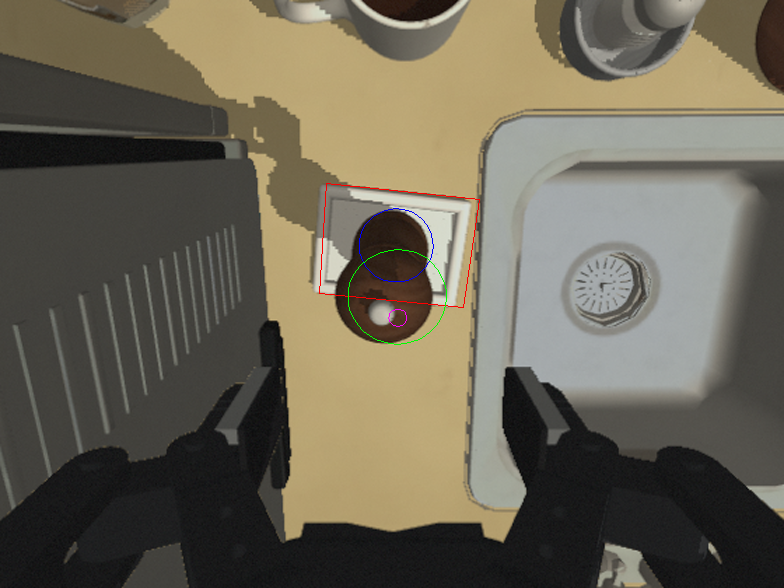

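Run:
```python
from h import *
for z in (0,15,50,100,200):
    print(z,[np.round(atz('wrist',(a/1.4,b/1.4),z)[:2]).tolist() for a,b in [(270,322),(289,488),(247,150),(268,340)]], [np.round(atz('side',p,z)[:2]).tolist() for p in [(178,163),(121,175),(228,150)]])
```

```text
0 [[683.0, -224.0], [847.0, -219.0], [546.0, -231.0], [699.0, -227.0]] [[650.0, -294.0], [799.0, -288.0], [497.0, -316.0]]
15 [[678.0, -220.0], [835.0, -215.0], [546.0, -226.0], [693.0, -223.0]] [[658.0, -263.0], [802.0, -257.0], [509.0, -285.0]]
50 [[665.0, -211.0], [807.0, -206.0], [546.0, -216.0], [679.0, -213.0]] [[675.0, -191.0], [809.0, -186.0], [537.0, -211.0]]
100 [[647.0, -197.0], [768.0, -193.0], [546.0, -202.0], [659.0, -199.0]] [[700.0, -88.0], [820.0, -83.0], [577.0, -106.0]]
200 [[611.0, -170.0], [689.0, -168.0], [546.0, -173.0], [619.0, -171.0]] [[750.0, 117.0], [841.0, 121.0], [657.0, 104.0]]
```

arm_command(increments=[[-0.002,0.01,-0.002,0,0,0],[-0.003,0.028,-0.0037,0,0,0],[-0.003,0.046,-0.0037,0,0,0],[-0.003,0.064,-0.0037,0,0,0],[-0.003,0.082,-0.0037,0,0,0],[-0.003,0.098,-0.0037,0,0,0],[-0.003,0.107,-0.0037,0,0,0],[-0.003,0.1105,-0.0037,0,0,0],[-0.003,0.1105,-0.0037,0,0,0],[-0.003,0.1105,-0.0037,0,0,0]])

```text
time: 13.55
tool_pos: [617.6, -123.8, 200.3]
tcp_rot: [-90.0, -0.1, 0.0]
ft_force: [-0.5, 0.5, -1.0]
finger_gap: 68.4
```

arm_command(increments=[[0,0,0,0,0,0],[0,0,0,0,0,0],[0,0,0,0,0,0],[0,0,0,0,0,0],[0,0,0,0,0,0],[0,0,0,0,0,0],[0,0,0,0,0,0],[0,0,0,0,0,0],[0,0,0,0,0,0],[0,0,0,0,0,0]], jaw=1, force=40)

```text
time: 14.8
tool_pos: [617.8, -123.9, 200.5]
tcp_rot: [-90.0, -0.1, 0.0]
ft_force: [0.2, -0.2, 5.7]
finger_gap: 46.5
```

```bash
python3 go.py 617 -126 430 0; python3 -c "
from h import *
save('side','s6.png')"
```

```text
t 14.8 pos [ 617.8 -123.9  200.5] [-90.   -0.1   0. ] gap 46.5 F [ 0.2 -0.2  5.7] j6 -106 | shift [-0.0004 -0.2295 -0.0023] rot [0.001 0.    0.002] len 229
```

View pics/s6.png

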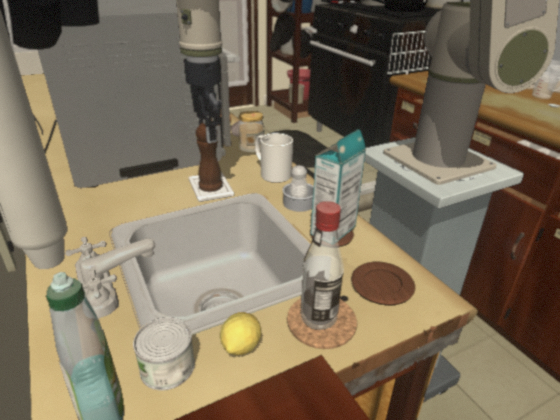

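arm_command(increments=[[0,0,0,0,0,0],[0,0,0,0,0,0],[0,0,-0.001,0,0,0],[0,0,-0.001,0,0,0],[0,0.004,-0.001,0,0,0],[0,0.009,-0.001,0,0,0],[0,0.009,-0.001,0,0,0],[0,0.009,-0.001,0,0,0],[0,0.009,-0.001,0,0,0],[0,0.009,-0.001,0,0,0]], jaw=-0.5)

```text
time: 16.1
tool_pos: [617.3, -124.6, 190.6]
tcp_rot: [-90.0, -0.0, 0.0]
ft_force: [-0.5, -0.6, -0.4]
finger_gap: 64.0
```

arm_command(increments=[[0,0,0,0,0,0],[0,0,0,0,0,0],[0,0,0,0,0,0],[0,0,0,0,0,0],[0,0,0,0,0,0],[0,0,0,0,0,0],[0,0,0,0,0,0],[0,0,0,0,0,0],[0,0,0,0,0,0],[0,0,0,0,0,0]], jaw=1, force=50)

```text
time: 17.35
tool_pos: [617.5, -124.8, 191.0]
tcp_rot: [-90.0, -0.1, 0.0]
ft_force: [0.5, -0.3, 5.2]
finger_gap: 46.1
```

arm_command(increments=[[0,-0.008,0,0,0,0],[0,-0.026,0,0,0,0],[0,-0.052,0,0,0,0],[0,-0.082,0,0,0,0],[0,-0.115,0.002,0,0,0],[0,-0.148,0.008,0,0,0],[0,-0.181,0.02,0,0,0],[0,-0.21,0.036,0,0,0],[0,-0.228,0.056,0,0,0],[0,-0.238,0.08,0,0,0]])

```text
time: 18.6
tool_pos: [617.1, -43.7, 430.0]
tcp_rot: [-90.0, -0.1, -0.0]
ft_force: [0.5, -0.3, -3.3]
finger_gap: 46.9
```

```bash
python3 go.py 469 339 429 -26.7;python3 - <<'E'
from ov import *
m=r.camera_model('wrist'); im=save('wrist','w7.png'); save('side','s7.png')
draw('wrist',im,[rect(618,-121,-6,85,115,12),rect(618,-121,-6,65,95,12)],'w7o.png',None,1.4)
print(r.sense()['tool_pos'])
E
```

```text
t 18.6 pos [617.1 -43.7 430. ] [-90.   -0.1  -0. ] gap 46.9 F [ 0.5 -0.3 -3.3] j6 -99 | shift [-0.1482  0.0008  0.3826] rot [-0.     0.466  0.001] len 410
[617.32872767 -41.80938355 430.28808208]
```

View pics/w7o.png

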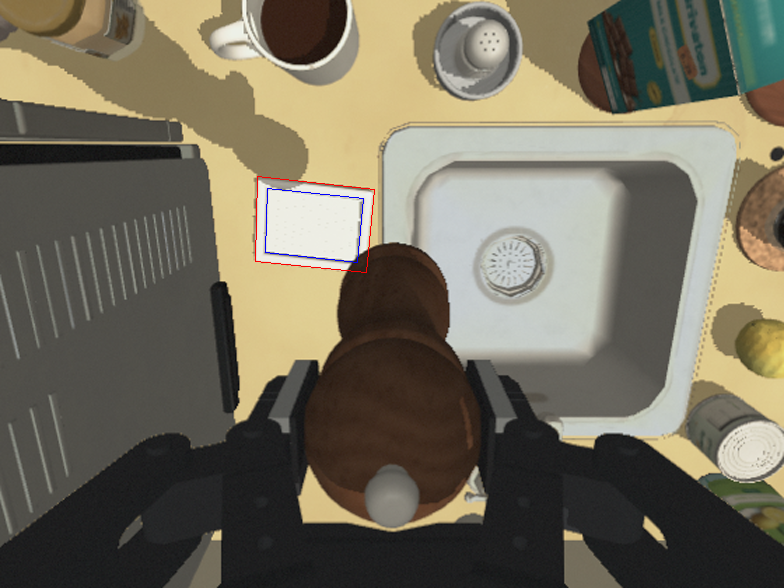

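View pics/s7.png

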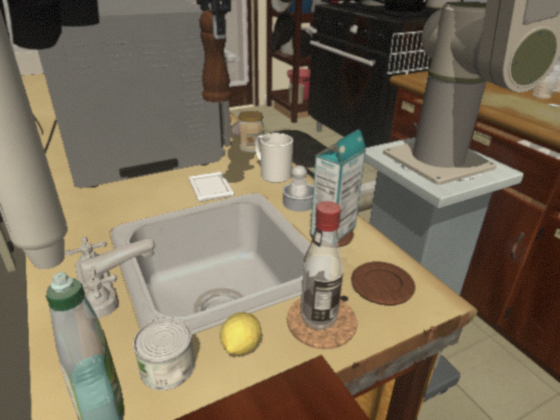

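arm_command(increments=[[-0.003,0,0.008,0,0.01,0],[-0.01,0,0.025,0,0.03,0],[-0.02,0,0.051,0,0.06,0],[-0.032,0,0.083,0,0.1,0],[-0.046,0,0.118,0,0.14,0],[-0.059,0,0.153,0,0.18,0],[-0.073,0,0.188,0,0.23,0],[-0.086,0,0.223,0,0.27,0],[-0.1,0,0.258,0,0.31,0],[-0.113,0,0.292,0,0.36,0]])

```text
time: 19.95
tool_pos: [503.2, 248.1, 427.4]
tcp_rot: [-90.1, 0.1, -20.8]
ft_force: [0.3, 0.2, -2.0]
finger_gap: 46.4
```

```bash
python3 go.py 469 339 429 -26.7
```

```text
t 19.95 pos [503.2 248.1 427.4] [-90.1   0.1 -20.8] gap 46.4 F [ 0.3  0.2 -2. ] j6 -48 | shift [-0.0642 -0.0016  0.0729] rot [ 0.001  0.104 -0.001] len 97
```

arm_command(increments=[[-0.02,0,0.023,0,0.03,0],[-0.036,0,0.042,0,0.06,0],[-0.05,0,0.058,0,0.085,0],[-0.06,0.005,0.069,0,0.1,0],[-0.064,0.02,0.073,0,0.104,0],[-0.064,0.05,0.073,0,0.104,0],[-0.064,0.085,0.073,0,0.104,0],[-0.064,0.115,0.073,0,0.104,0],[-0.064,0.135,0.073,0,0.104,0],[-0.064,0.145,0.073,0,0.104,0]])

```text
time: 21.2
tool_pos: [469.5, 337.6, 281.5]
tcp_rot: [-90.1, 0.1, -26.6]
ft_force: [-0.4, 0.4, -1.4]
finger_gap: 46.5
```

```bash
python3 go.py 469 339 215 -26.7;python3 - <<'E'
from ov import *
m=r.camera_model('wrist'); im=save('wrist','w8.png'); save('side','s8.png')
s=r.sense()['tool_pos']
draw('wrist',im,[circ(469,339,55,12),circ(469,339,32.5,12),circ(s[0],s[1],29,s[2]-186)],'w8o.png',None,1.4)
E
```

```text
t 21.2 pos [469.5 337.6 281.5] [-90.1   0.1 -26.6] gap 46.5 F [-0.4  0.4 -1.4] j6 -33 | shift [-0.001   0.0665  0.0012] rot [ 0.002  0.002 -0.001] len 67
```

View pics/w8o.png

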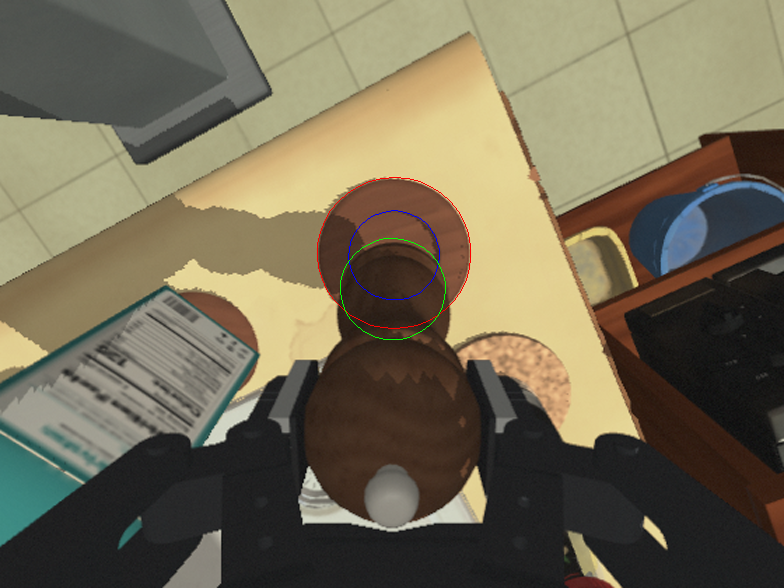

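View pics/s8.png

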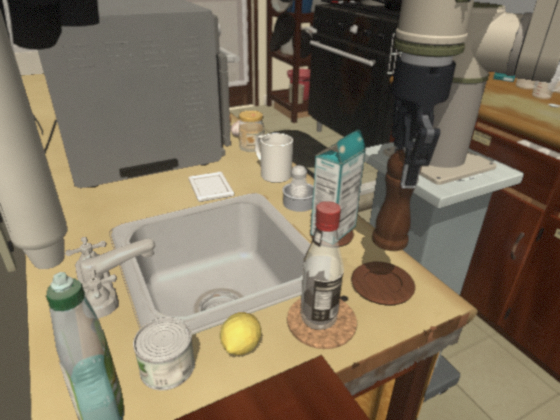

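arm_command(increments=[[-0.001,0.01,0.001,0,0.002,0],[-0.003,0.025,0.001,0,0.002,0],[-0.003,0.04,0.001,0,0.002,0],[-0.003,0.053,0.001,0,0.002,0],[-0.003,0.06,0.001,0,0.002,0],[-0.003,0.063,0.001,0,0.002,0],[-0.003,0.063,0.001,0,0.002,0],[-0.003,0.063,0.001,0,0.002,0],[-0.003,0.063,0.001,0,0.002,0],[-0.003,0.063,0.001,0,0.002,0]])

```text
time: 22.55
tool_pos: [467.8, 340.5, 220.7]
tcp_rot: [-90.0, -0.0, -26.7]
ft_force: [-0.6, 0.5, -2.1]
finger_gap: 46.3
```

```bash
python3 go.py 469 339 191 -26.7;python3 - <<'E'
from ov import *
m=r.camera_model('wrist'); im=save('wrist','w9.png'); ims=save('side','s9.png')
s=r.sense()['tool_pos']
draw('wrist',im,[circ(469,339,55,12),circ(469,339,32.5,12),circ(469,339,29,s[2]-186)],'w9o.png',(180,60,400,240),3)
draw('side',ims,[circ(469,339,55,12),circ(469,339,32.5,12),circ(469,339,29,s[2]-186)],'s9o.png',(320,120,460,320),3)
E
```

```text
t 22.55 pos [467.8 340.5 220.7] [-90.   -0.  -26.7] gap 46.3 F [-0.6  0.5 -2.1] j6 -32 | shift [ 0.0017  0.0297 -0.0008] rot [-0.  0.  0.] len 30
```

View pics/w9o.png

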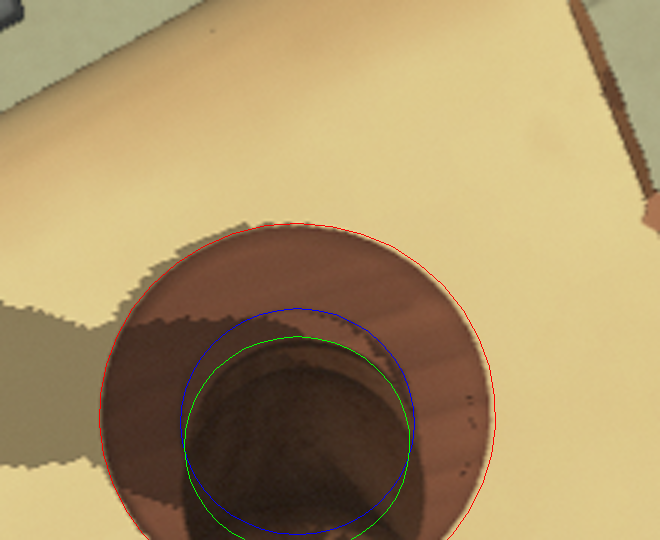

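View pics/s9o.png

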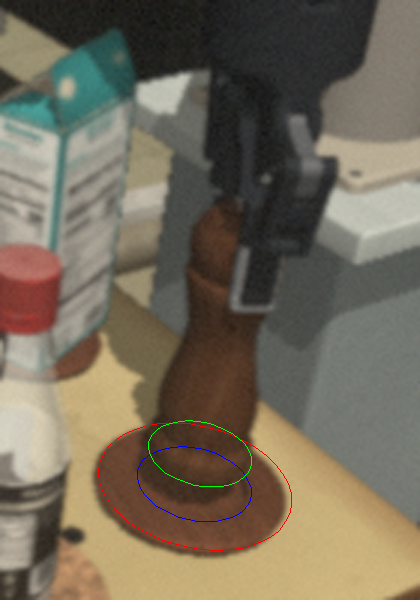

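arm_command(increments=[[0,0.006,0,0,0,0],[0,0.012,0,0,0,0],[0,0.017,0,0,0,0],[0,0.02,0,0,0,0],[0,0.022,0,0,0,0],[0,0.023,0,0,0,0],[0,0.023,0,0,0,0],[0,0.023,0,0,0,0],[0,0.023,0,0,0,0],[0,0.023,0,0,0,0]])

```text
time: 23.9
tool_pos: [467.7, 340.5, 197.5]
tcp_rot: [-90.0, -0.0, -26.7]
ft_force: [0.5, -0.9, -2.0]
finger_gap: 46.2
```

arm_command(increments=[[0,0.001,0,0,0,0],[0,0.002,0,0,0,0],[0,0.003,0,0,0,0],[0,0.004,0,0,0,0],[0,0.005,0,0,0,0],[0,0.006,0,0,0,0],[0,0.006,0,0,0,0],[0,0.006,0,0,0,0],[0,0.006,0,0,0,0],[0,0.006,0,0,0,0]])

```text
time: 25.15
tool_pos: [467.7, 340.5, 191.4]
tcp_rot: [-90.0, -0.0, -26.7]
ft_force: [-0.2, 0.2, -2.8]
finger_gap: 46.4
```

arm_command(increments=[[0,0.001,0,0,0,0],[0,0.001,0,0,0,0],[0,0.002,0,0,0,0],[0,0.002,0,0,0,0],[0,0.002,0,0,0,0],[0,0.002,0,0,0,0],[0,0.002,0,0,0,0],[0,0.002,0,0,0,0],[0,0.002,0,0,0,0],[0,0.002,0,0,0,0]])

```text
time: 26.4
tool_pos: [468.3, 340.5, 190.9]
tcp_rot: [-89.9, -0.1, -26.7]
ft_force: [-2.5, -4.0, 9.4]
finger_gap: 46.2
```

arm_command(increments=[[0,-0.001,0,0,0,0],[0,-0.001,0,0,0,0],[0,-0.001,0,0,0,0],[0,-0.001,0,0,0,0],[0,-0.01,0,0,0,0],[0,-0.025,0,0,0,0],[0,-0.045,0,0,0,0],[0,-0.07,0,0,0,0],[0,-0.095,0,0,0,0],[0,-0.11,0,0,0,0]], jaw=-0.5)

```text
time: 27.65
tool_pos: [468.3, 340.8, 302.7]
tcp_rot: [-89.8, -0.1, -26.7]
ft_force: [0.2, -0.8, -0.9]
finger_gap: 63.9
```

```bash
python3 go.py 461 174 330 21;python3 - <<'E'
from ov import *
m=r.camera_model('wrist'); im=save('wrist','w10.png'); ims=save('side','s10.png')
C=[circ(469,339,55,12),circ(469,339,32.5,12),circ(469,339,29,5),circ(469,339,25,145),circ(469,339,4,175)]
draw('wrist',im,C,'w10o.png',None,1.4)
draw('side',ims,C,'s10o.png',(300,100,460,320),3)
t=r.trace('side','carton'); print([(x['conf']) for x in t])
import pickle; pickle.dump(t[0]['mask'],open('cm.pkl','wb'))
E
```

```text
t 27.65 pos [468.3 340.8 302.7] [-89.8  -0.1 -26.7] gap 63.9 F [ 0.2 -0.8 -0.9] j6 -32 | shift [ 0.0684 -0.0277 -0.1522] rot [-0.002 -0.832  0.003] len 169
[0.75, 0.27]
```

View pics/w10o.png

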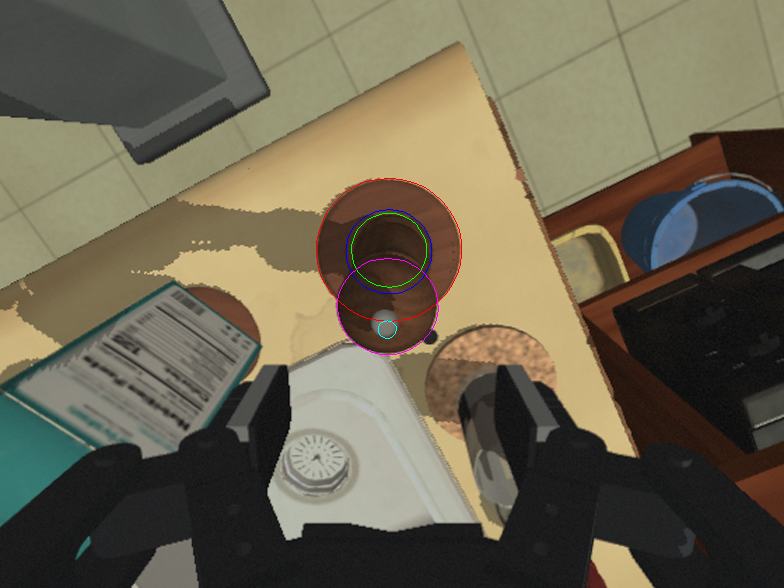

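View pics/s10o.png

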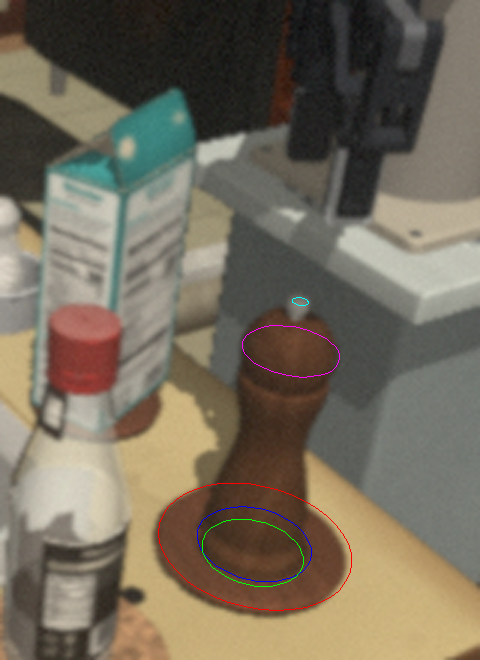

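arm_command(increments=[[0.006,-0.01,-0.012,0,-0.08,0],[0.016,-0.02,-0.035,0,-0.18,0],[0.027,-0.028,-0.06,0,-0.3,0],[0.038,-0.028,-0.085,0,-0.42,0],[0.049,-0.028,-0.11,0,-0.55,0],[0.059,-0.028,-0.132,0,-0.68,0],[0.066,-0.028,-0.147,0,-0.78,0],[0.068,-0.028,-0.152,0,-0.832,0],[0.068,-0.028,-0.152,0,-0.832,0],[0.068,-0.028,-0.152,0,-0.832,0]], jaw=-1)

```text
time: 29.05
tool_pos: [459.9, 174.2, 326.6]
tcp_rot: [-90.0, 0.1, 20.9]
ft_force: [-0.5, -0.0, 0.1]
finger_gap: 85.4
```

```bash
python3 go.py 461 174 228 21;python3 - <<'E'
from fit import *
import pickle
m=r.camera_model('wrist'); im=save('wrist','w11.png')
t=r.trace('wrist','carton'); print([(x['conf'],x['mask'].sum()) for x in t])
W=pickle.load(open('W.pkl','rb'))
V=[W['wrist','carton'],W['side','carton']]
def rg(x,y,yaw,z0): return parts('carton',x,y,z0,yaw)[0][[10,11]]
C=[rect(461,174,111,58,88,12),rect(461,174,111,58,88,186),rg(461,174,111,12),circ(470,169,45,12)]
draw('wrist',im,C,'w11o.png',None,1.4)
E
```

```text
t 29.05 pos [459.9 174.2 326.6] [-90.    0.1  20.9] gap 85.4 F [-0.5 -0.   0.1] j6 -96 | shift [ 0.001   0.0986 -0.0006] rot [-0.    -0.002 -0.001] len 99
[(0.91, np.int64(13213))]
```

View pics/w11o.png

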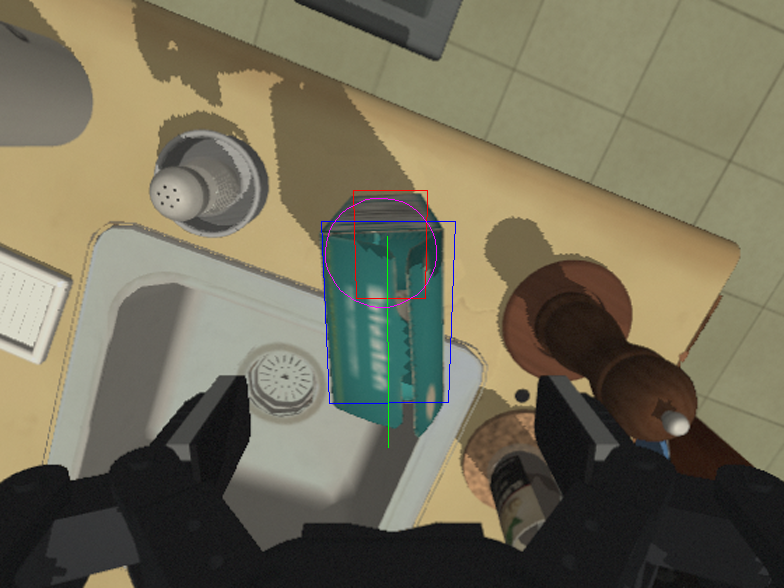

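Run:
```python
import cv2
im=cv2.imread('pics/w11.png')
cv2.imwrite('pics/w11z.png',cv2.resize(im[120:330,200:350],None,fx=3.7,fy=2.8,interpolation=cv2.INTER_CUBIC))
```

```text
(no output)
```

View pics/w11z.png

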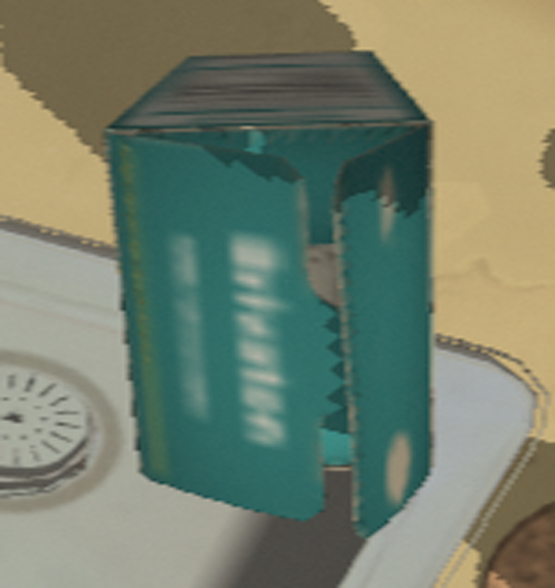

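Run:
```python
from h import *
th=np.radians(111); ax=np.array([np.cos(th),np.sin(th)]); ay=np.array([-np.sin(th),np.cos(th)])
def loc(p,z):
    w=atz('wrist',p,z)[:2]-[461,174]; return np.round([w@ax,w@ay],1)
Z=lambda u,v:(200+u/3.7,120+v/2.8)
for nm,p,z in [('TL',(108,130),186),('TR',(432,122),186),('BL',(188,57),12),('BR',(372,52),12),('FL',(143,475),186),('FR',(432,470),186)]: print(nm,loc(Z(*p),z), loc(Z(*p),z-20))
```

```text
TL [-29.1  38.7] [-32.1  35.4]
TR [24.6 40.3] [26.7 37.2]
BL [-30.   38.6] [-31.6  36.8]
BR [24.5 40.5] [25.7 38.7]
FL [-26.4 -46. ] [-29.  -57.3]
FR [ 27.  -44.7] [ 29.3 -55.9]
```

```bash
python3 go.py 464 174 228 22.7
```

```text
t 29.15 pos [460.  174.4 327. ] [-90.   0.  21.] gap 85.1 F [ 0.1  0.1 -1.2] j6 -96 | shift [ 0.0036  0.099  -0.0018] rot [-0.    -0.03  -0.001] len 99
```

arm_command(increments=[[0.003,0.008,-0.001,0,-0.03,0],[0.0036,0.024,-0.0018,0,-0.03,0],[0.0036,0.04,-0.0018,0,-0.03,0],[0.0036,0.056,-0.0018,0,-0.03,0],[0.0036,0.072,-0.0018,0,-0.03,0],[0.0036,0.086,-0.0018,0,-0.03,0],[0.0036,0.094,-0.0018,0,-0.03,0],[0.0036,0.098,-0.0018,0,-0.03,0],[0.0036,0.098,-0.0018,0,-0.03,0],[0.0036,0.098,-0.0018,0,-0.03,0]])

```text
time: 30.4
tool_pos: [464.5, 173.8, 230.0]
tcp_rot: [-90.0, -0.1, 22.7]
ft_force: [-0.6, 0.1, 0.7]
finger_gap: 85.5
```

arm_command(increments=[[0,0,0,0,0,0],[0,0,0,0,0,0],[0,0,0,0,0,0],[0,0,0,0,0,0],[0,0,0,0,0,0],[0,0,0,0,0,0],[0,0,0,0,0,0],[0,0,0,0,0,0],[0,0,0,0,0,0],[0,0,0,0,0,0]], jaw=1, force=40)

```text
time: 31.65
tool_pos: [464.7, 173.7, 230.0]
tcp_rot: [-90.0, -0.1, 22.7]
ft_force: [1.8, -1.5, 5.9]
finger_gap: 57.5
```

```bash
python3 go.py 464 174 270;python3 - <<'E'
from h import *
save('wrist','w12.png'); save('side','s12.png')
E
```

```text
t 31.65 pos [464.7 173.7 230. ] [-90.   -0.1  22.7] gap 57.5 F [ 1.8 -1.5  5.9] j6 -98 | shift [-0.0004 -0.04    0.0005] rot [ 0.    -0.     0.001] len 40
```

View pics/w12.png

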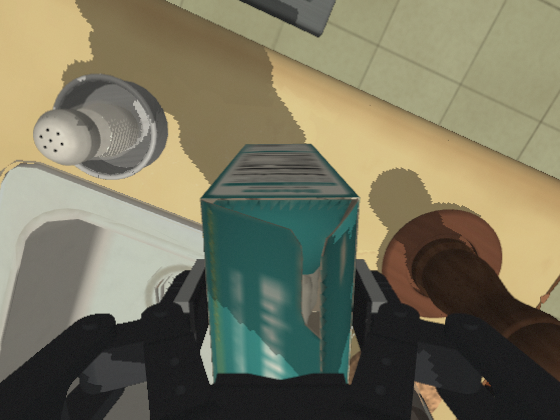

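View pics/s12.png

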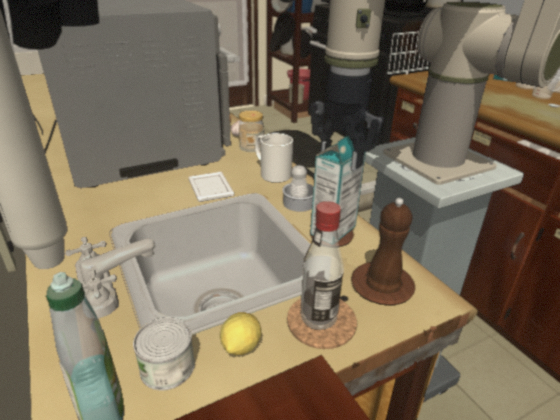

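arm_command(increments=[[0,-0.004,0,0,0,0],[0,-0.012,0,0,0,0],[0,-0.025,0,0,0,0],[0,-0.042,0,0,0,0],[0,-0.06,-0.002,0,0.02,0],[0.001,-0.078,-0.008,0,0.06,0],[0.002,-0.095,-0.018,0,0.12,0],[0.003,-0.108,-0.032,0,0.2,0],[0.004,-0.116,-0.05,0,0.3,0],[0.006,-0.119,-0.07,0,0.42,0]])

```text
time: 33.0
tool_pos: [497.4, 110.7, 350.3]
tcp_rot: [-90.0, -0.1, -1.7]
ft_force: [0.7, 0.3, -2.9]
finger_gap: 56.9
```

```bash
python3 go.py 618 -121 345 -96
```

```text
t 33.0 pos [497.4 110.7 350.3] [-90.   -0.1  -1.7] gap 56.9 F [ 0.7  0.3 -2.9] j6 -82 | shift [ 0.1273  0.0055 -0.2281] rot [-2.000e-03  1.646e+00  1.000e-03] len 261
```

arm_command(increments=[[0.01,0.001,-0.018,0,0.13,0],[0.02,0.002,-0.036,0,0.26,0],[0.031,0.003,-0.056,0,0.4,0],[0.042,0.004,-0.076,0,0.54,0],[0.054,0.005,-0.097,0,0.69,0],[0.066,0.005,-0.118,0,0.84,0],[0.078,0.005,-0.139,0,0.99,0],[0.089,0.005,-0.159,0,1.14,0],[0.1,0.005,-0.179,0,1.28,0],[0.109,0.005,-0.195,0,1.4,0]])

```text
time: 34.25
tool_pos: [601.5, -87.5, 344.2]
tcp_rot: [-90.0, -0.0, -82.0]
ft_force: [0.6, 0.1, -3.2]
finger_gap: 57.0
```

```bash
python3 go.py 618 -121 345 -96
```

```text
t 34.25 pos [601.5 -87.5 344.2] [-90.  -0. -82.] gap 57.0 F [ 0.6  0.1 -3.2] j6 -21 | shift [ 0.0355 -0.0008  0.0117] rot [-0.     0.245  0.   ] len 37
```

arm_command(increments=[[0.014,0,0.004,0,0.1,0],[0.025,0,0.008,0,0.18,0],[0.032,0,0.01,0,0.23,0],[0.034,0.005,0.011,0,0.24,0],[0.034,0.02,0.011,0,0.24,0],[0.034,0.04,0.011,0,0.24,0],[0.034,0.06,0.011,0,0.24,0],[0.034,0.075,0.011,0,0.24,0],[0.034,0.08,0.011,0,0.24,0],[0.034,0.08,0.011,0,0.24,0]])

```text
time: 35.5
tool_pos: [616.9, -118.0, 263.2]
tcp_rot: [-90.0, 0.0, -95.3]
ft_force: [1.0, -0.2, -3.5]
finger_gap: 57.2
```

```bash
python3 go.py 618 -121 250 -96;python3 - <<'E'
from ov import *
m=r.camera_model('wrist'); im=save('wrist','w13.png'); ims=save('side','s13.png'); imc=save('scene','c13.png')
s=r.sense(); p=s['tool_pos']; z=p[2]-218; yw=s['tcp_rot'][2]+90
C=[rect(618,-121,-6,85,115,12),rect(618,-121,-6,65,95,12),rect(p[0],p[1],yw,58,88,z),rect(p[0],p[1],yw,58,88,z+174)]
draw('wrist',im,C,'w13o.png',None,1.4)
draw('side',ims,C,'s13o.png',(150,50,310,230),3.2)
E
```

```text
t 35.5 pos [ 616.9 -118.   263.2] [-90.    0.  -95.3] gap 57.2 F [ 1.  -0.2 -3.5] j6 -10 | shift [0.0028 0.0132 0.0014] rot [ 0.     0.012 -0.   ] len 14
```

View pics/w13o.png

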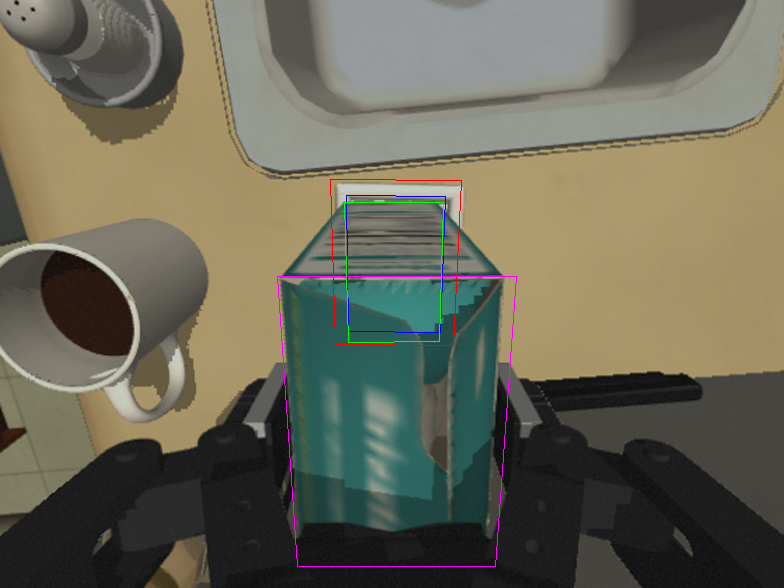

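View pics/s13o.png

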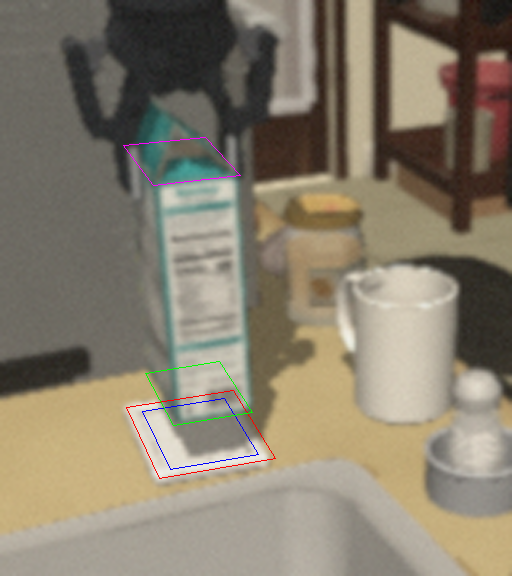

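arm_command(increments=[[0.002,0.003,0.001,0,0.012,0],[0.0038,0.008,0.0022,0,0.012,0],[0.0038,0.015,0.0022,0,0.012,0],[0.0038,0.021,0.0022,0,0.012,0],[0.0038,0.026,0.0022,0,0.012,0],[0.0038,0.029,0.0022,0,0.012,0],[0.0038,0.03,0.0022,0,0.012,0],[0.0038,0.03,0.0022,0,0.012,0],[0.0038,0.03,0.0022,0,0.012,0],[0.0038,0.03,0.0022,0,0.012,0]])

```text
time: 36.9
tool_pos: [618.9, -122.2, 233.7]
tcp_rot: [-90.0, -0.0, -96.0]
ft_force: [0.7, -0.2, -3.1]
finger_gap: 57.3
```

```bash
python3 go.py 619 -122 223 -96;python3 - <<'E'
from ov import *
m=r.camera_model('wrist'); im=save('wrist','w14.png'); ims=save('side','s14.png')
s=r.sense(); p=s['tool_pos']; z=p[2]-218; yw=s['tcp_rot'][2]+90
C=[rect(619,-122,-6,85,115,12),rect(619,-122,-6,65,95,12),rect(p[0],p[1],yw,58,88,z)]
draw('wrist',im,C,'w14o.png',(180,100,380,250),4)
draw('side',ims,C,'s14o.png',(170,140,270,220),7)
E
```

```text
t 36.9 pos [ 618.9 -122.2  233.7] [-90.  -0. -96.] gap 57.3 F [ 0.7 -0.2 -3.1] j6 -10 | shift [-0.0002  0.0107  0.0001] rot [-0. -0.  0.] len 11
```

View pics/w14o.png

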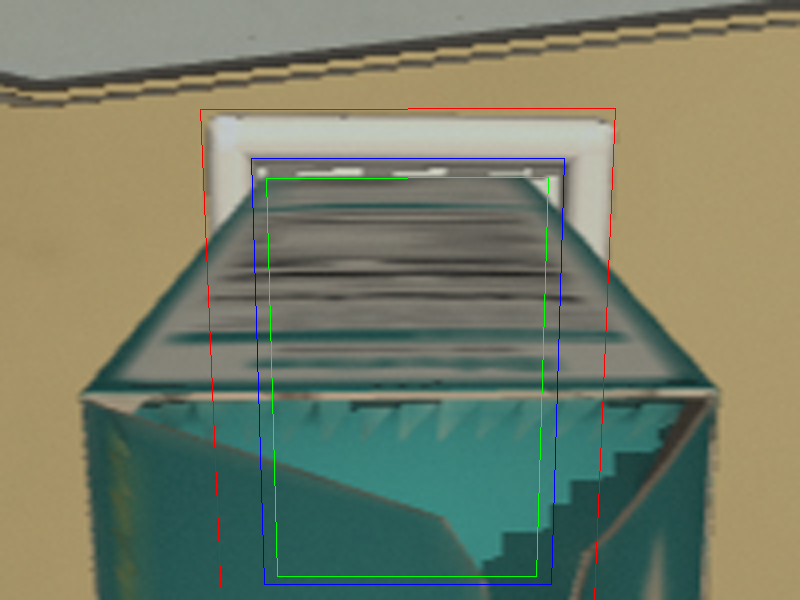

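View pics/s14o.png

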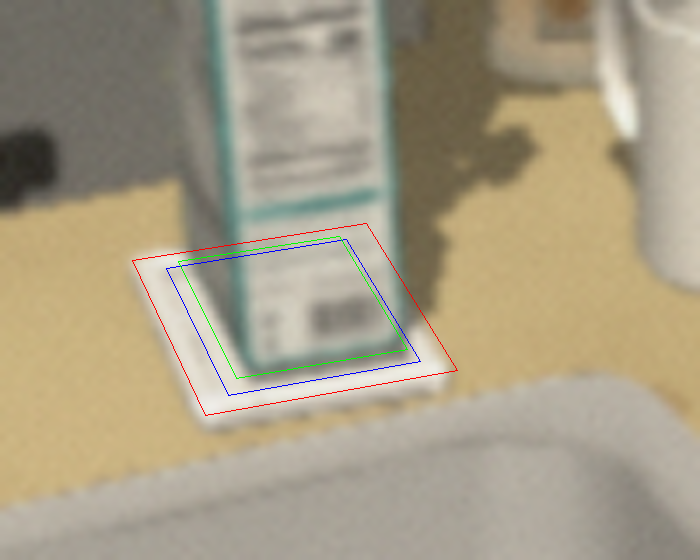

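arm_command(increments=[[0,0,0.001,0,0,0],[-0.0005,0,0.0018,0,0,0],[-0.0005,0.002,0.0018,0,0,0],[-0.0005,0.004,0.0018,0,0,0],[-0.0005,0.005,0.0018,0,0,0],[-0.0005,0.006,0.0018,0,0,0],[-0.0005,0.007,0.0018,0,0,0],[-0.0005,0.007,0.0018,0,0,0],[-0.0005,0.007,0.0018,0,0,0],[-0.0005,0.007,0.0018,0,0,0]])

```text
time: 38.25
tool_pos: [620.6, -121.8, 226.4]
tcp_rot: [-90.0, -0.0, -96.0]
ft_force: [-0.0, -0.6, -3.5]
finger_gap: 57.5
```

arm_command(increments=[[0,0.001,0,0,0,0],[0,0.0015,0,0,0,0],[0,0.002,0,0,0,0],[0,0.0025,0,0,0,0],[0,0.003,0,0,0,0],[0,0.0035,0,0,0,0],[0,0.004,0,0,0,0],[0,0.004,0,0,0,0],[0,0.004,0,0,0,0],[0,0.004,0,0,0,0]])

```text
time: 39.5
tool_pos: [620.6, -121.9, 223.1]
tcp_rot: [-90.0, -0.0, -96.0]
ft_force: [-3.5, -1.3, 6.0]
finger_gap: 57.1
```

arm_command(increments=[[0,-0.0005,0,0,0,0],[0,-0.0005,0,0,0,0],[0,-0.0005,0,0,0,0],[0,-0.0005,0,0,0,0],[0,-0.01,0,0,0,0],[0,-0.03,0,0,0,0],[0,-0.05,0,0,0,0],[0,-0.07,0,0,0,0],[0,-0.085,0,0,0,0],[0,-0.095,0,0,0,0]], jaw=-1)

```text
time: 40.75
tool_pos: [620.8, -121.9, 319.0]
tcp_rot: [-89.9, -0.0, -96.0]
ft_force: [1.1, -0.4, -1.2]
finger_gap: 85.7
```

```bash
python3 go.py 463 34 330 -96;python3 - <<'E'
from ov import *
m=r.camera_model('wrist'); im=save('wrist','w15.png'); ims=save('side','s15.png')
C=[rect(619,-123,-6,85,115,12),rect(620,-122,-6,58,88,5),rect(620,-122,-6,58,88,179),circ(463,34,37,36),circ(463,34,17,80)]
draw('wrist',im,C,'w15o.png',None,1.4)
E
```

```text
t 40.75 pos [ 620.8 -121.9  319. ] [-89.9  -0.  -96. ] gap 85.7 F [ 1.1 -0.4 -1.2] j6 -10 | shift [-0.1385 -0.0113 -0.1733] rot [-0.001 -0.     0.   ] len 222
```

View pics/w15o.png

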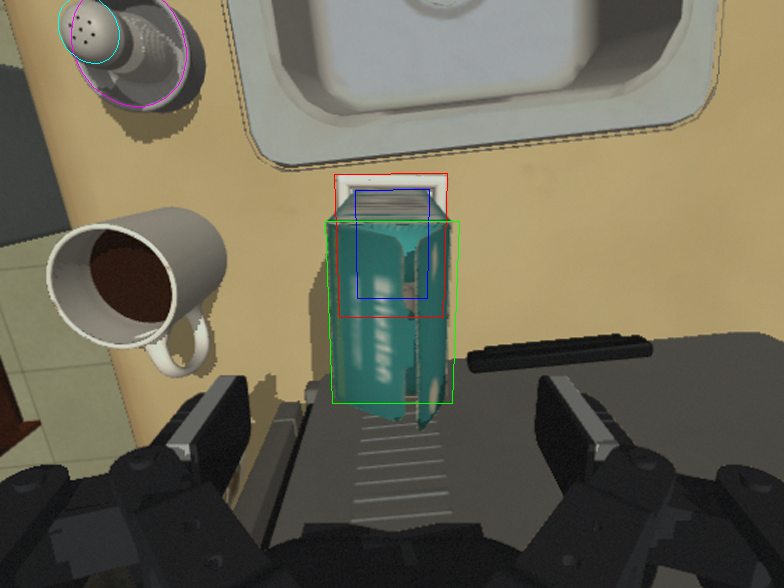

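View pics/s15.png

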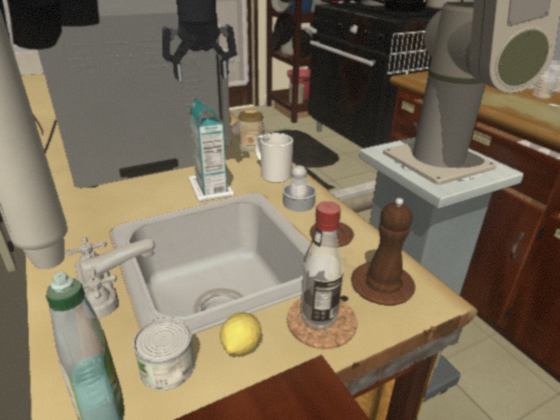

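arm_command(increments=[[-0.008,0,-0.01,0,-0.06,0],[-0.025,0,-0.031,0,-0.18,0],[-0.045,0,-0.056,0,-0.33,0],[-0.066,0,-0.083,0,-0.5,0],[-0.087,0.005,-0.109,0,-0.67,0],[-0.107,0.02,-0.134,0,-0.84,0],[-0.123,0.04,-0.154,0,-1.01,0],[-0.134,0.06,-0.168,0,-1.14,0],[-0.1385,0.075,-0.173,0,-1.21,0],[-0.1385,0.08,-0.173,0,-1.21,0]], jaw=-0.5)

```text
time: 42.1
tool_pos: [461.9, 34.4, 235.6]
tcp_rot: [-90.1, 0.1, -26.7]
ft_force: [0.1, -0.5, -0.0]
finger_gap: 63.8
```

```bash
python3 go.py 463 34 128;python3 - <<'E'
from ov import *
m=r.camera_model('wrist'); im=save('wrist','w16.png'); save('side','s16.png')
print(r.sense()['tool_pos'])
C=[circ(470,169,45,12),circ(470,169,24.5,12),circ(463,34,37,36),circ(463,34,17,80),circ(463,34,34,36)]
draw('wrist',im,C,'w16o.png',None,1.4)
E
```

```text
t 42.1 pos [461.9  34.4 235.6] [-90.1   0.1 -26.7] gap 63.8 F [ 0.1 -0.5 -0. ] j6 -65 | shift [0.0014 0.1076 0.0003] rot [ 0.001  0.    -0.003] len 108
[462.75729285  33.9557656  236.64518909]
```

View pics/w16o.png

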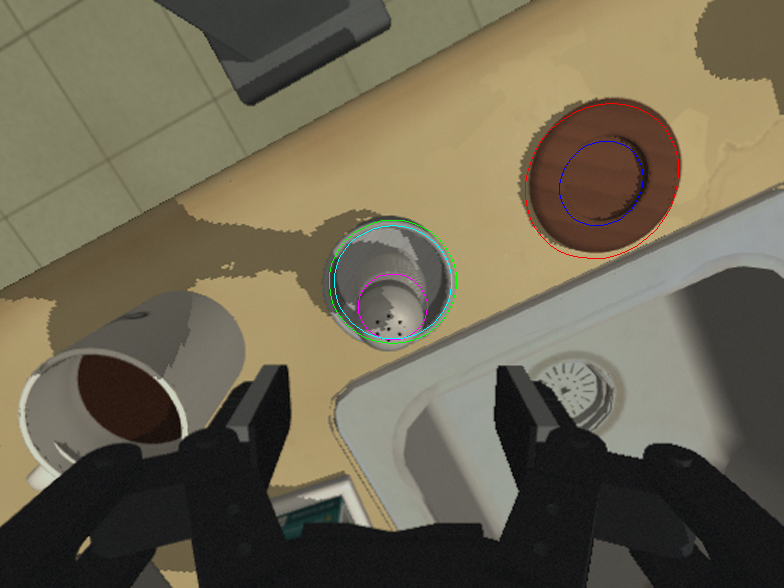

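Run:
```python
from ov import *
print(atz('wrist',(389/1.4,325/1.4),95))
im=cv2.cvtColor(cv2.imread('pics/w16.png'),cv2.COLOR_BGR2RGB)
for i,(x,y) in enumerate([(466,34.5)]):
    C=[circ(467.5,170.5,45,12),circ(467.5,170.5,24.5,12),circ(462.5,33,37,36),circ(x,y,17,71),circ(x,y,17,85),circ(x,y,4,95)]
    draw('wrist',im,C,'w16p.png',(200,60,500,270),2.6)
```

```text
[466.21573364  31.05076787  95.        ]
```

View pics/w16p.png

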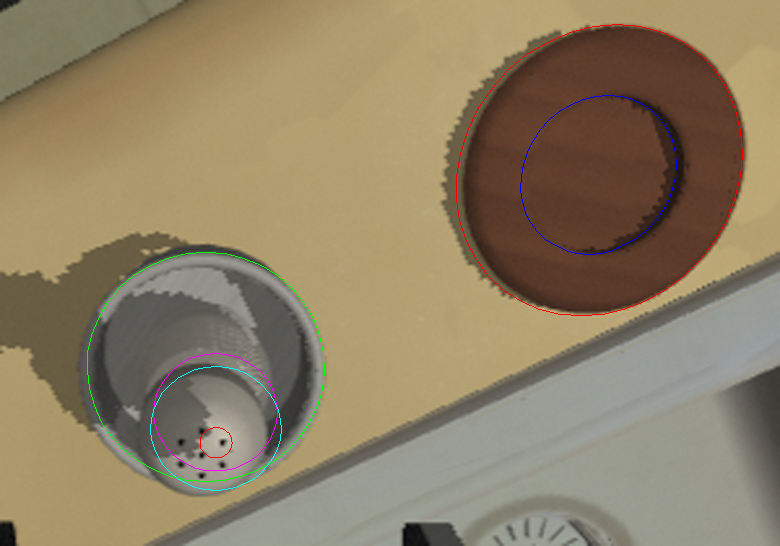

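```bash
python3 go.py 466 31 128 -26.7
```

```text
t 42.2 pos [462.8  34.  236.6] [-90.    0.1 -26.8] gap 64.0 F [-0.1 -0.5  1. ] j6 -65 | shift [ 0.0044  0.1086 -0.0011] rot [ 0.001 -0.001 -0.001] len 109
```

arm_command(increments=[[0.002,0.008,-0.001,0,0,0],[0.0044,0.025,-0.0012,0,0,0],[0.0044,0.044,-0.0012,0,0,0],[0.0044,0.063,-0.0012,0,0,0],[0.0044,0.08,-0.0012,0,0,0],[0.0044,0.095,-0.0012,0,0,0],[0.0044,0.104,-0.0012,0,0,0],[0.0044,0.1085,-0.0012,0,0,0],[0.0044,0.1085,-0.0012,0,0,0],[0.0044,0.1085,-0.0012,0,0,0]])

```text
time: 43.45
tool_pos: [466.9, 31.0, 129.5]
tcp_rot: [-90.0, -0.1, -26.7]
ft_force: [0.3, -0.3, 0.7]
finger_gap: 64.1
```

arm_command(increments=[[0,0,0,0,0,0],[0,0,0,0,0,0],[0,0,0,0,0,0],[0,0,0,0,0,0],[0,0,0,0,0,0],[0,0,0,0,0,0],[0,0,0,0,0,0],[0,0,0,0,0,0],[0,0,0,0,0,0],[0,0,0,0,0,0]], jaw=1, force=30)

```text
time: 44.7
tool_pos: [466.9, 31.0, 129.5]
tcp_rot: [-90.0, -0.1, -26.7]
ft_force: [-0.6, -1.0, 4.9]
finger_gap: 33.3
```

```bash
python3 go.py 468 171 180 -26.7;python3 - <<'E'
from h import *
save('wrist','w17.png')
E
```

```text
t 44.7 pos [466.9  31.  129.5] [-90.   -0.1 -26.7] gap 33.3 F [-0.6 -1.   4.9] j6 -66 | shift [-0.0619 -0.0505  0.1256] rot [-0.     0.     0.001] len 149
```

View pics/w17.png

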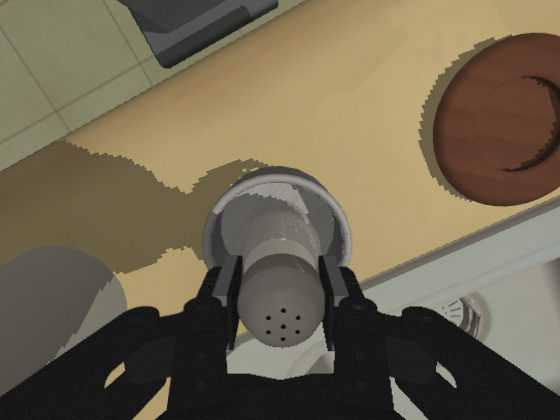

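arm_command(increments=[[0,-0.006,0,0,0,0],[0,-0.02,0,0,0,0],[0,-0.037,0,0,0,0],[0,-0.05,0,0,0,0],[-0.005,-0.058,0.01,0,0,0],[-0.016,-0.06,0.032,0,0,0],[-0.03,-0.06,0.06,0,0,0],[-0.043,-0.06,0.087,0,0,0],[-0.055,-0.06,0.111,0,0,0],[-0.062,-0.06,0.1256,0,0,0]])

```text
time: 46.0
tool_pos: [467.1, 172.8, 189.0]
tcp_rot: [-90.0, 0.0, -26.6]
ft_force: [0.2, 0.6, -0.7]
finger_gap: 33.5
```

arm_command(increments=[[0,0.005,0,0,0,0],[0,0.013,0,0,0,0],[0,0.022,0,0,0,0],[0,0.03,0,0,0,0],[0,0.035,0,0,0,0],[0,0.038,0,0,0,0],[0,0.04,0,0,0,0],[0,0.04,0,0,0,0],[0,0.04,0,0,0,0],[0,0.04,0,0,0,0]])

```text
time: 47.25
tool_pos: [467.6, 171.2, 149.1]
tcp_rot: [-90.0, -0.0, -26.7]
ft_force: [-0.1, -0.1, -1.3]
finger_gap: 33.4
```

```bash
python3 go.py 468 171 129.5 -26.7;python3 - <<'E'
from ov import *
m=r.camera_model('wrist'); im=save('wrist','w18.png'); ims=save('side','s18.png')
p=r.sense()['tool_pos']; x,y=p[0],p[1]; z=p[2]-124.5
C=[circ(468,171,45,12),circ(468,171,24.5,12),circ(x,y,22,z),circ(x,y,17,z+80)]
draw('wrist',im,C,'w18o.png',(130,60,430,300),2.6)
draw('side',ims,C,'s18o.png',(280,150,400,270),5)
E
```

```text
t 47.25 pos [467.6 171.2 149.1] [-90.   -0.  -26.7] gap 33.4 F [-0.1 -0.1 -1.3] j6 -49 | shift [0.0004 0.0196 0.    ] rot [-0.  0.  0.] len 20
```

View pics/w18o.png

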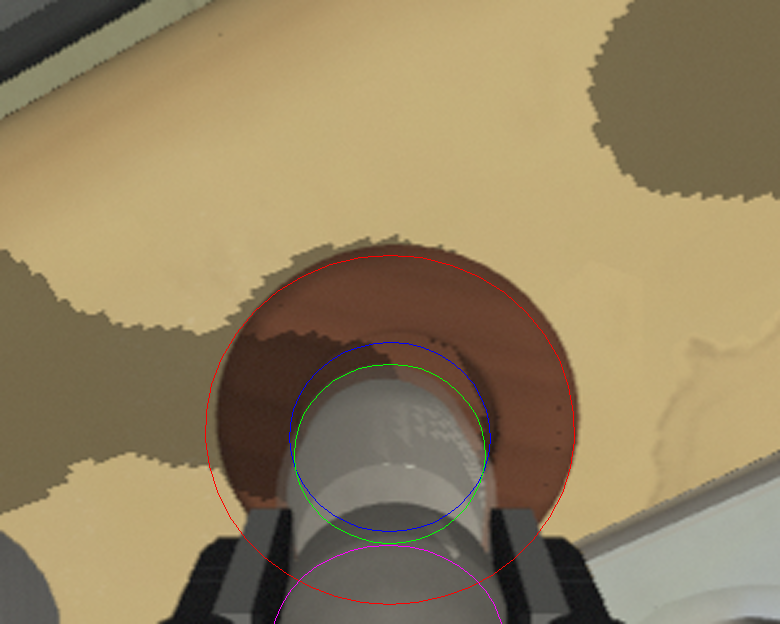

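View pics/s18o.png

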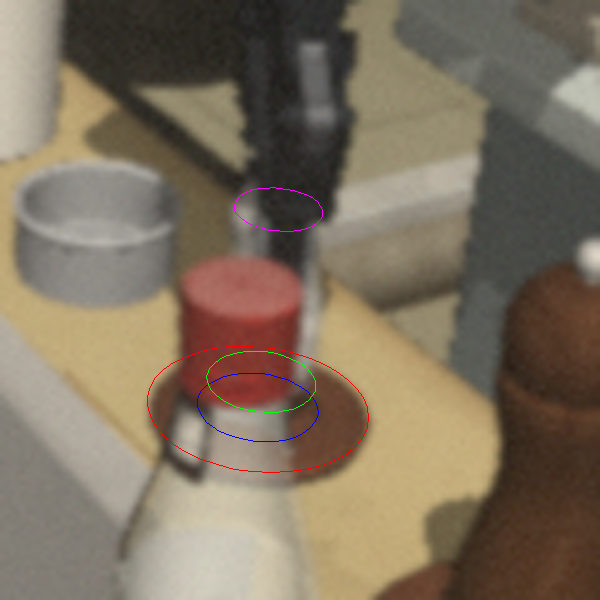

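Run:
```python
from ov import *
im=cv2.cvtColor(cv2.imread('pics/w18.png'),cv2.COLOR_BGR2RGB)
p=r.sense()['tool_pos']; print(p); x,y=p[0],p[1]; z=p[2]-124.5
C=[circ(468,171,24.5,12),circ(x,y,22,z),circ(x,y,17,z+66),circ(x,y,22,z+10),circ(x,y,17,z+80)]
draw('wrist',im,C,'w18q.png',(200,140,360,270),5)
```

```text
[467.55696554 171.15747385 149.04535823]
```

View pics/w18q.png

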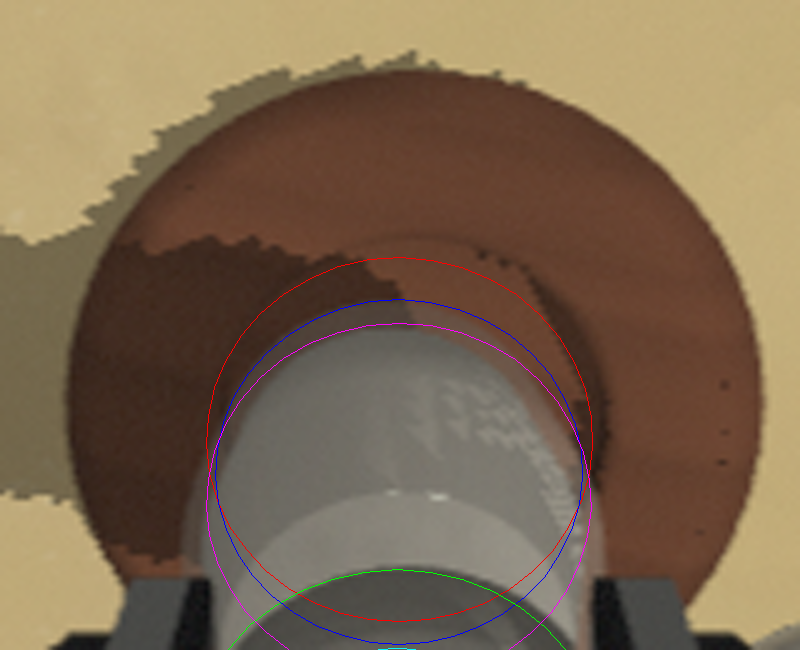

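arm_command(increments=[[-0.001,0,0.001,0,0,0],[-0.0023,0,0.002,0,0,0],[-0.0023,0.003,0.002,0,0,0],[-0.0023,0.006,0.002,0,0,0],[-0.0023,0.008,0.002,0,0,0],[-0.0023,0.009,0.002,0,0,0],[-0.0023,0.009,0.002,0,0,0],[-0.0023,0.009,0.002,0,0,0],[-0.0023,0.009,0.002,0,0,0],[-0.0023,0.009,0.002,0,0,0]])

```text
time: 48.6
tool_pos: [466.4, 173.9, 140.0]
tcp_rot: [-90.0, -0.0, -26.7]
ft_force: [-0.5, 0.2, -1.3]
finger_gap: 33.5
```

Run:
```python
from ov import *
m=r.camera_model('wrist'); im=save('wrist','w19.png')
p=r.sense()['tool_pos']; print(p); x,y=p[0],p[1]; z=p[2]-124.5
C=[circ(x,y,24.5,12),circ(x,y,22,z),circ(x,y,17,z+66),circ(x,y,22,z+10),circ(x,y,44,12)]
draw('wrist',im,C,'w19q.png',(200,140,360,270),5)
```

```text
[466.34196454 173.94107937 139.94414888]
```

View pics/w19q.png

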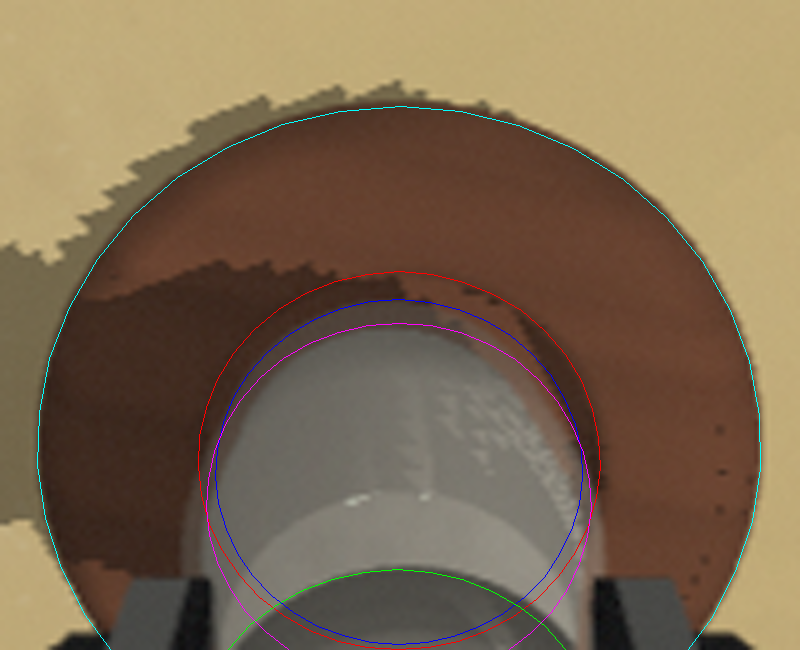

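arm_command(increments=[[0,0.002,0,0,0,0],[0,0.004,0,0,0,0],[0,0.0055,0,0,0,0],[0,0.007,0,0,0,0],[0,0.008,0,0,0,0],[0,0.008,0,0,0,0],[0,0.008,0,0,0,0],[0,0.008,0,0,0,0],[0,0.008,0,0,0,0],[0,0.008,0,0,0,0]])

```text
time: 49.9
tool_pos: [466.3, 173.9, 131.9]
tcp_rot: [-90.0, -0.0, -26.7]
ft_force: [-0.4, -0.5, -0.4]
finger_gap: 33.5
```

arm_command(increments=[[0,0.0005,0,0,0,0],[0,0.001,0,0,0,0],[0,0.0015,0,0,0,0],[0,0.002,0,0,0,0],[0,0.0025,0,0,0,0],[0,0.003,0,0,0,0],[0,0.003,0,0,0,0],[0,0.003,0,0,0,0],[0,0.003,0,0,0,0],[0,0.003,0,0,0,0]])

```text
time: 51.15
tool_pos: [466.7, 173.9, 129.5]
tcp_rot: [-90.0, -0.0, -26.7]
ft_force: [-0.2, -1.4, 5.1]
finger_gap: 33.5
```

arm_command(increments=[[0,-0.0005,0,0,0,0],[0,-0.0005,0,0,0,0],[0,-0.0005,0,0,0,0],[0,-0.0005,0,0,0,0],[0,-0.012,0,0,0,0],[0,-0.04,0,0,0,0],[0,-0.08,0,0,0,0],[0,-0.12,0,0,0,0],[0,-0.155,0,0,0,0],[0,-0.175,0,0,0,0]], jaw=-0.6)

```text
time: 52.4
tool_pos: [466.9, 174.1, 307.0]
tcp_rot: [-89.9, -0.2, -26.7]
ft_force: [0.2, 0.2, -0.7]
finger_gap: 68.1
```

```bash
python3 go.py 612 360 310 -26.7;python3 - <<'E'
from ov import *
m=r.camera_model('wrist'); im=save('wrist','w20.png'); ims=save('side','s20.png')
p=r.sense()['tool_pos']; print(p); x,y=466.5,173.5
C=[circ(x,y,24.5,12),circ(x,y,17,71),circ(x,y,17,85),circ(x,y,44,12),circ(462,32,37,36)]
draw('wrist',im,C,'w20q.png',(60,40,480,300),1.9)
E
```

```text
t 52.4 pos [466.9 174.1 307. ] [-89.9  -0.2 -26.7] gap 68.1 F [ 0.2  0.2 -0.7] j6 -49 | shift [ 0.0461 -0.0024  0.2313] rot [-0.002  0.     0.003] len 236
[467.33749957 174.20080669 306.79266559]
```

View pics/w20q.png

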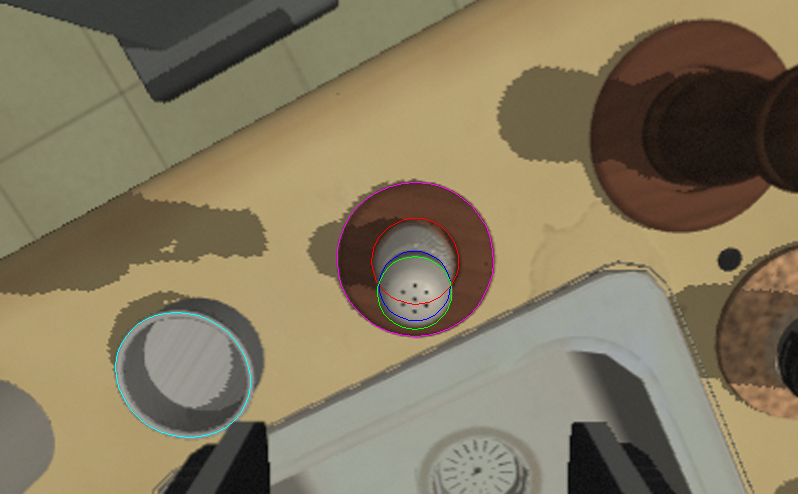

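View pics/s20.png

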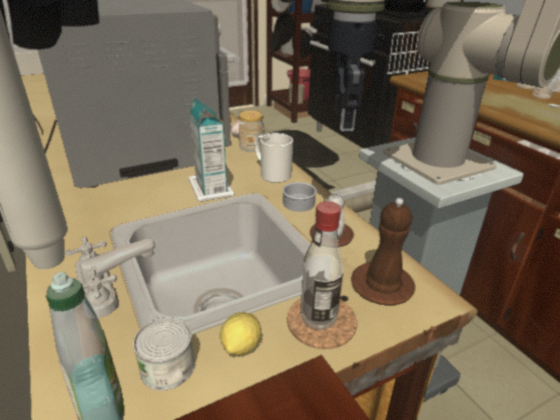

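arm_command(increments=[[0.002,0,0.01,0,0,0],[0.007,0,0.035,0,0,0],[0.014,-0.001,0.07,0,0,0],[0.022,-0.002,0.11,0,0,0],[0.03,-0.002,0.15,0,0,0],[0.037,-0.002,0.187,0,0,0],[0.043,-0.002,0.215,0,0,0],[0.046,-0.002,0.229,0,0,0],[0.046,-0.002,0.2313,0,0,0],[0.046,-0.002,0.2313,0,0,0]])

```text
time: 53.75
tool_pos: [610.8, 359.8, 304.1]
tcp_rot: [-90.1, 0.1, -26.7]
ft_force: [-0.3, -1.0, -0.4]
finger_gap: 68.4
```

```bash
python3 go.py 612 360 252 -26.7;python3 - <<'E'
from ov import *
m=r.camera_model('wrist'); im=save('wrist','w21.png')
x,y=612,360
C=[circ(x,y,55,8),circ(x,y,29.5,8),circ(x,y,18,212)]
draw('wrist',im,C,'w21q.png',None,1.4)
E
```

```text
t 53.75 pos [610.8 359.8 304.1] [-90.1   0.1 -26.7] gap 68.4 F [-0.3 -1.  -0.4] j6 -37 | shift [0.001  0.0521 0.0008] rot [ 0.002  0.    -0.001] len 52
```

View pics/w21q.png

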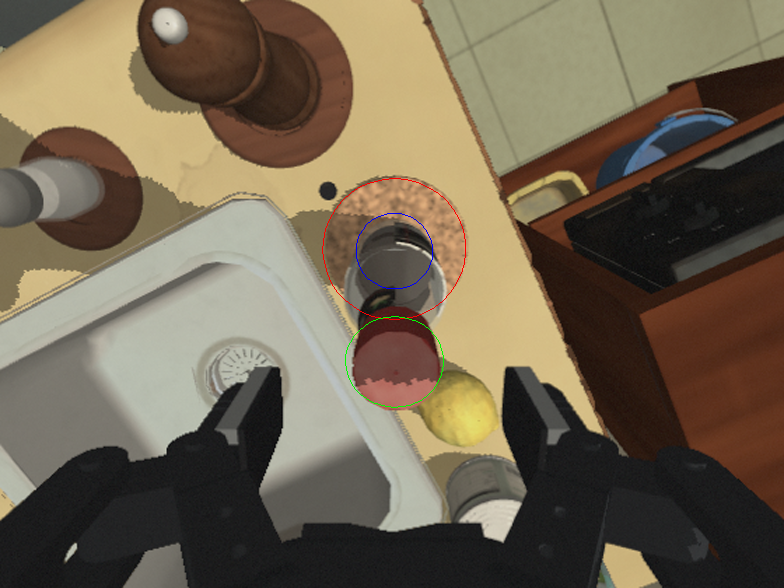

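arm_command(increments=[[0.001,0.012,0.001,0,0,0],[0.001,0.028,0.001,0,0,0],[0.001,0.042,0.001,0,0,0],[0.001,0.05,0.001,0,0,0],[0.001,0.053,0.001,0,0,0],[0.001,0.053,0.001,0,0,0],[0.001,0.053,0.001,0,0,0],[0.001,0.053,0.001,0,0,0],[0.001,0.053,0.001,0,0,0],[0.001,0.053,0.001,0,0,0]])

```text
time: 55.05
tool_pos: [612.7, 360.4, 253.0]
tcp_rot: [-90.0, -0.0, -26.7]
ft_force: [1.1, 1.0, 0.2]
finger_gap: 68.4
```

arm_command(increments=[[0,0,0,0,0,0],[0,0,0,0,0,0],[0,0,0,0,0,0],[0,0,0,0,0,0],[0,0,0,0,0,0],[0,0,0,0,0,0],[0,0,0,0,0,0],[0,0,0,0,0,0],[0,0,0,0,0,0],[0,0,0,0,0,0]], jaw=1, force=50)

```text
time: 56.3
tool_pos: [612.8, 360.5, 253.3]
tcp_rot: [-90.0, -0.0, -26.7]
ft_force: [0.9, 1.0, 5.4]
finger_gap: 33.1
```

```bash
python3 go.py 462 32 400 -26.7
```

```text
t 56.3 pos [612.8 360.5 253.3] [-90.   -0.  -26.7] gap 33.1 F [0.9 1.  5.4] j6 -37 | shift [ 0.0129 -0.1469 -0.3611] rot [-0.001  0.     0.   ] len 390
```

arm_command(increments=[[0,-0.004,0,0,0,0],[0,-0.014,0,0,0,0],[0,-0.03,0,0,0,0],[0,-0.05,-0.002,0,0,0],[0,-0.07,-0.008,0,0,0],[0.001,-0.086,-0.018,0,0,0],[0.001,-0.096,-0.034,0,0,0],[0.002,-0.1,-0.056,0,0,0],[0.003,-0.102,-0.082,0,0,0],[0.004,-0.102,-0.11,0,0,0]])

```text
time: 57.55
tool_pos: [566.3, 259.1, 356.1]
tcp_rot: [-90.0, -0.1, -26.7]
ft_force: [0.2, 0.3, -2.8]
finger_gap: 32.7
```

arm_command(increments=[[0.001,0,-0.03,0,0,0],[0.002,0,-0.06,0,0,0],[0.003,0,-0.09,0,0,0],[0.004,0,-0.12,0,0,0],[0.005,0,-0.15,0,0,0],[0.006,0,-0.18,0,0,0],[0.007,0,-0.207,0,0,0],[0.008,0,-0.229,0,0,0],[0.009,0,-0.244,0,0,0],[0.009,0,-0.251,0,0,0]])

```text
time: 58.8
tool_pos: [461.8, 31.3, 355.4]
tcp_rot: [-90.0, -0.0, -26.7]
ft_force: [0.6, 0.2, -3.3]
finger_gap: 32.8
```

```bash
python3 go.py 462 32 300 -26.7
```

```text
t 58.8 pos [461.8  31.3 355.4] [-90.   -0.  -26.7] gap 32.8 F [ 0.6  0.2 -3.3] j6 -66 | shift [-0.0002  0.0554  0.0007] rot [-0.    -0.001  0.001] len 55
```

arm_command(increments=[[0,0.005,0,0,0,0],[0,0.015,0,0,0,0],[0,0.027,0,0,0,0],[0,0.039,0,0,0,0],[0,0.048,0,0,0,0],[0,0.053,0,0,0,0],[0,0.055,0,0,0,0],[0,0.055,0,0,0,0],[0,0.055,0,0,0,0],[0,0.055,0,0,0,0]])

```text
time: 60.05
tool_pos: [462.3, 32.0, 300.3]
tcp_rot: [-90.0, -0.0, -26.7]
ft_force: [0.1, -0.4, -3.6]
finger_gap: 33.0
```

```bash
python3 go.py 462 32 285 -26.7
python3 - <<'E'
from ov import *
m=r.camera_model('wrist'); im=save('wrist','w22.png'); ims=save('side','s22.png'); imc=save('scene','c22.png')
p=r.sense()['tool_pos']; x,y=p[:2]; z=p[2]-245.3; print(p)
C=[circ(462,32,37,36),circ(462,32,34,36),circ(x,y,29.5,z),circ(x,y,29.5,z+105)]
draw('wrist',im,C,'w22q.png',(150,100,410,300),3)
draw('side',ims,C,'s22q.png',(240,90,360,230),4.2)
draw('scene',imc,C,'c22q.png',(270,110,400,250),4.2)
E
```

```text
t 60.05 pos [462.3  32.  300.3] [-90.   -0.  -26.7] gap 33.0 F [ 0.1 -0.4 -3.6] j6 -66 | shift [-0.0003  0.0153 -0.0001] rot [-0.     0.     0.001] len 15
[462.19429125  31.98062122 300.06719406]
```

View pics/w22q.png

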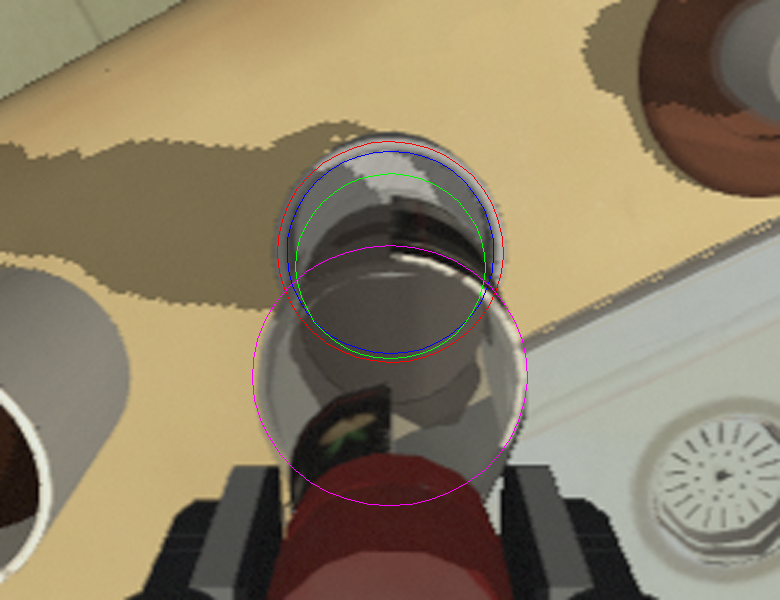

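View pics/s22q.png

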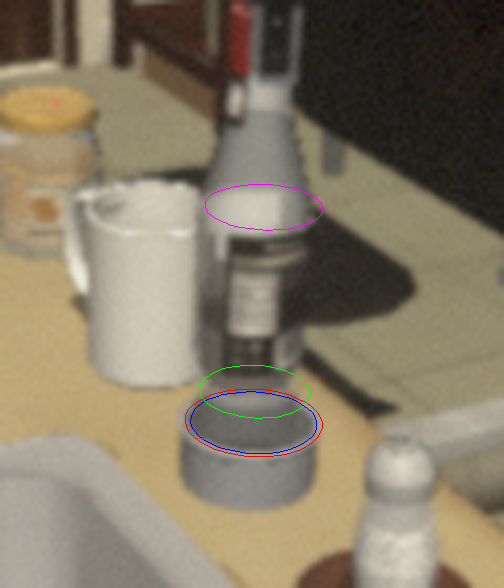

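View pics/c22q.png

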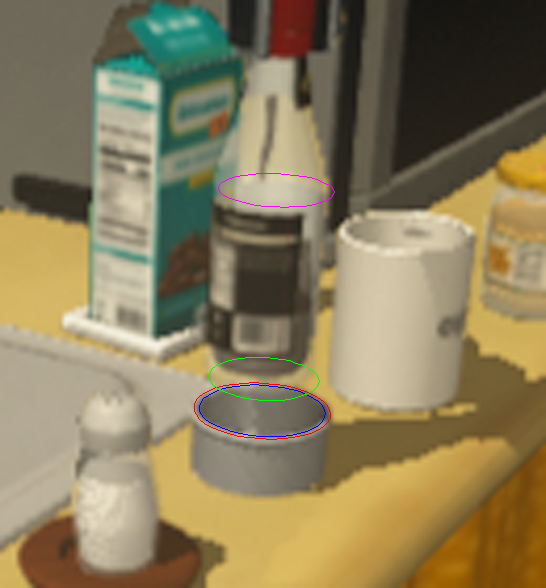

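arm_command(increments=[[-0.0005,0.004,0,0,0,0],[-0.0007,0.009,0,0,0,0],[-0.0007,0.013,0,0,0,0],[-0.0007,0.016,0,0,0,0],[-0.0007,0.018,0,0,0,0],[-0.0007,0.02,0,0,0,0],[-0.0007,0.022,0,0,0,0],[-0.0007,0.024,0,0,0,0],[-0.0007,0.025,0,0,0,0],[-0.0007,0.025,0,0,0,0]])

```text
time: 61.45
tool_pos: [461.5, 32.3, 274.8]
tcp_rot: [-90.0, 0.0, -26.7]
ft_force: [1.0, 0.6, -3.0]
finger_gap: 32.8
```

Run:
```python
from ov import *
m=r.camera_model('wrist'); im=save('wrist','w23.png'); ims=save('side','s23.png'); imc=save('scene','c23.png')
for n,i,c in [('w',im,(190,120,370,270)),('s',ims,(250,110,350,230)),('c',imc,(270,130,380,250))]:
    pass
a=cv2.resize(im[120:260,190:370],None,fx=2.2,fy=2.2,interpolation=cv2.INTER_CUBIC)
b=cv2.resize(ims[130:230,260:340],None,fx=3.08,fy=3.08,interpolation=cv2.INTER_CUBIC)
b=b[:308]; a=a[:308]; cv2.imwrite('pics/m23.png',np.hstack([a,b])[:,:,::-1])
b=cv2.resize(imc[150:250,290:370],None,fx=5,fy=5,interpolation=cv2.INTER_CUBIC); cv2.imwrite('pics/c23z.png',b[:,:,::-1])
```

```text
(no output)
```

View pics/m23.png

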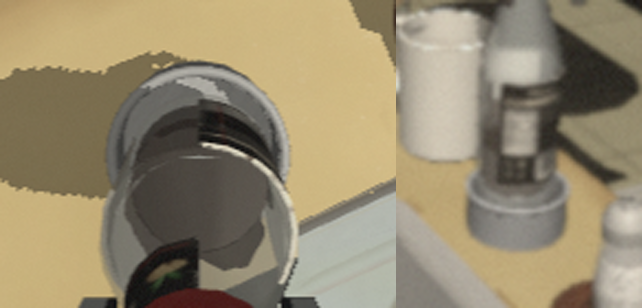

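View pics/c23z.png

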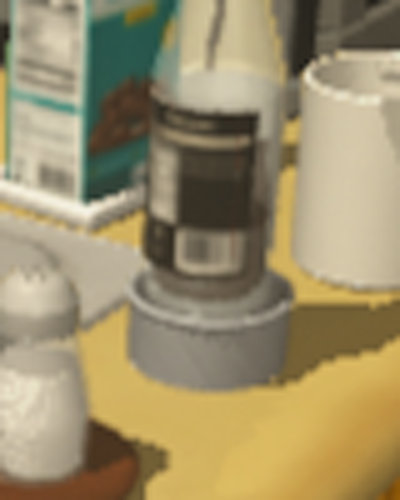

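No contact; all views show the foot inside the coaster rim. Lowering further.

arm_command(increments=[[0,0.003,0,0,0,0],[0,0.007,0,0,0,0],[0,0.011,0,0,0,0],[0,0.014,0,0,0,0],[0,0.017,0,0,0,0],[0,0.019,0,0,0,0],[0,0.021,0,0,0,0],[0,0.0215,0,0,0,0],[0,0.0215,0,0,0,0],[0,0.0215,0,0,0,0]])

```text
time: 62.85
tool_pos: [461.6, 32.3, 253.5]
tcp_rot: [-90.0, -0.0, -26.7]
ft_force: [-0.0, -0.0, -3.2]
finger_gap: 33.2
```

arm_command(increments=[[0,0.001,0,0,0,0],[0,0.0015,0,0,0,0],[0,0.002,0,0,0,0],[0,0.0025,0,0,0,0],[0,0.003,0,0,0,0],[0,0.003,0,0,0,0],[0,0.003,0,0,0,0],[0,0.003,0,0,0,0],[0,0.003,0,0,0,0],[0,0.003,0,0,0,0]])

```text
time: 64.1
tool_pos: [461.5, 32.3, 250.4]
tcp_rot: [-90.0, -0.0, -26.7]
ft_force: [-0.3, -0.2, -4.1]
finger_gap: 32.8
```

arm_command(increments=[[0,0.0005,0,0,0,0],[0,0.001,0,0,0,0],[0,0.0015,0,0,0,0],[0,0.0015,0,0,0,0],[0,0.0015,0,0,0,0],[0,0.0015,0,0,0,0],[0,0.0015,0,0,0,0],[0,0.0015,0,0,0,0],[0,0.0015,0,0,0,0],[0,0.0015,0,0,0,0]])

```text
time: 65.35
tool_pos: [462.1, 32.2, 250.2]
tcp_rot: [-90.0, -0.1, -26.7]
ft_force: [-1.0, 0.4, 5.6]
finger_gap: 32.7
```

Contact at the floor height. Release and rise.

arm_command(increments=[[0,-0.001,0,0,0,0],[0,-0.001,0,0,0,0],[0,-0.001,0,0,0,0],[0,-0.001,0,0,0,0],[0,-0.008,0,0,0,0],[0,-0.025,0,0,0,0],[0,-0.05,0,0,0,0],[0,-0.08,0,0,0,0],[0,-0.11,0,0,0,0],[0,-0.13,0,0,0,0]], jaw=-0.6)

```text
time: 66.6
tool_pos: [461.9, 32.3, 381.9]
tcp_rot: [-89.9, -0.2, -26.7]
ft_force: [1.3, -0.1, -0.7]
finger_gap: 68.5
```

arm_command(increments=[[0.01,0,0,0,0,0],[0.03,0,0,0,0,0],[0.05,0,0,0,0,0],[0.07,0,0,0,0,0],[0.09,0,0.01,0,0,0],[0.11,0,0.02,0,0,0],[0.13,0,0.03,0,0,0],[0.145,0,0.04,0,0,0],[0.15,0,0.05,0,0,0],[0.15,0,0.05,0,0,0]])

```text
time: 67.85
tool_pos: [618.1, 10.0, 377.5]
tcp_rot: [-90.0, 0.1, -26.7]
ft_force: [-0.8, -0.5, -0.7]
finger_gap: 68.4
```

```bash
python3 go.py 462 32 300
python3 - <<'E'
from h import *
for c in ['wrist','side','scene']: save(c,c+'_end.png')
E
```

```text
t 67.85 pos [618.1  10.  377.5] [-90.    0.1 -26.7] gap 68.4 F [-0.8 -0.5 -0.7] j6 -67 | shift [-0.1492  0.0778 -0.0503] rot [ 0.001  0.    -0.002] len 176
```

View pics/wrist_end.png

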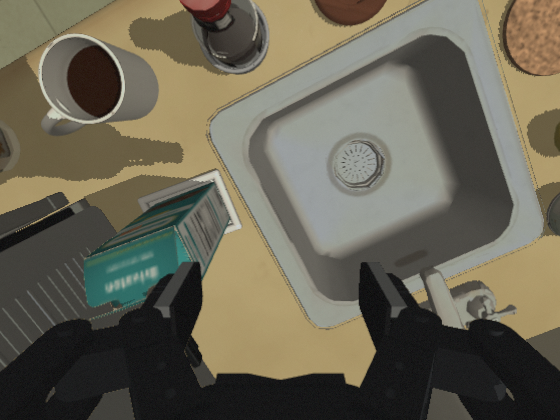

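View pics/side_end.png

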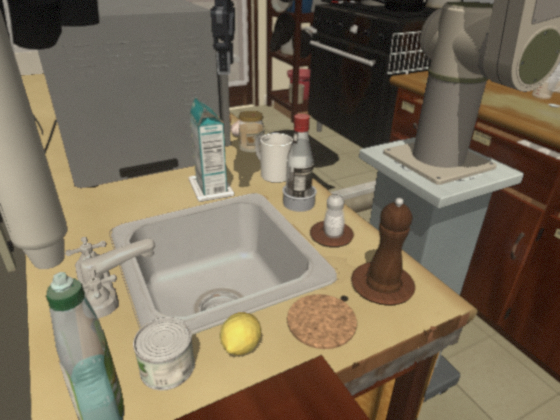

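View pics/scene_end.png

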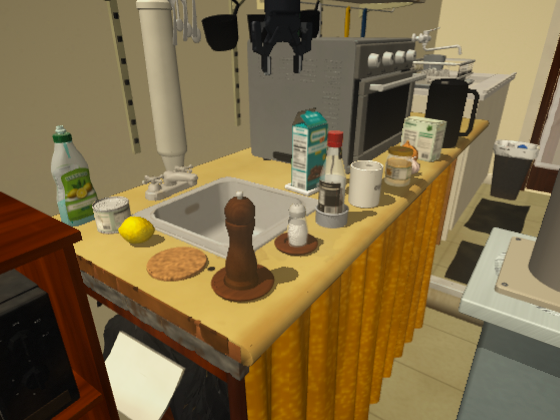

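Run:
```python
from ov import *
a=cv2.imread('pics/side0.png').astype(int);b=cv2.imread('pics/side_end.png').astype(int)
print(np.abs(a-b)[132:180,256:284].mean(), np.abs(a-b)[250:300,40:50].mean())
ims=cv2.cvtColor(cv2.imread('pics/side_end.png'),cv2.COLOR_BGR2RGB);imc=cv2.cvtColor(cv2.imread('pics/scene_end.png'),cv2.COLOR_BGR2RGB)
x,y=620,-122
C=[rect(x,y,-6,58,88,5),rect(x,y,-6,58,88,179),circ(462,32,29.5,110),circ(462,32,14,207),circ(466.5,173.5,17,85),circ(469,339,25,145),circ(469,339,4,175)]
draw('side',ims,C,'e_s.png',(170,90,430,310),3)
draw('scene',imc,C,'e_c.png',(200,100,400,310),2.8)
```

```text
7.825148809523809 1.694
```

View pics/e_s.png

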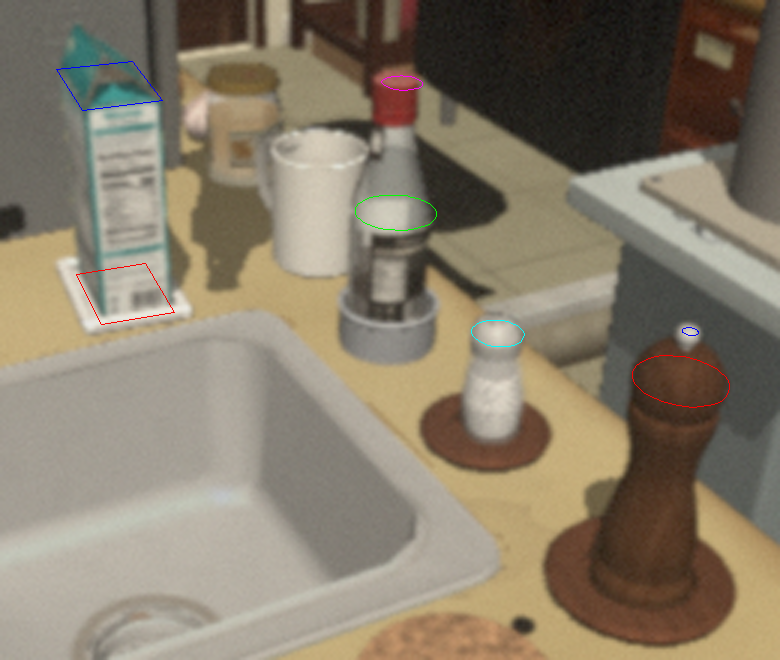

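View pics/e_c.png

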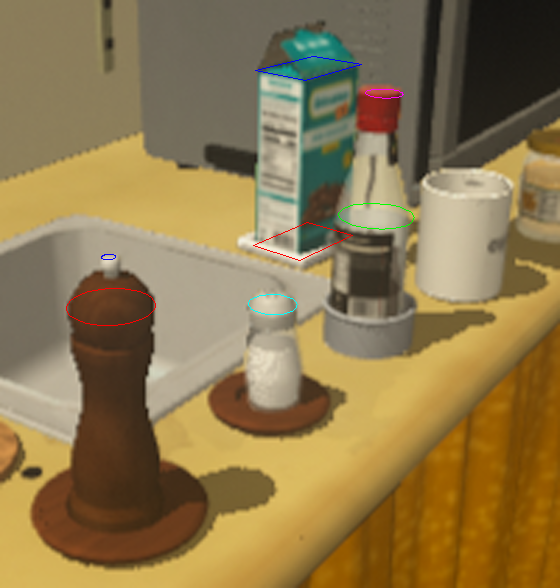

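```bash
python3 -c "
from h import *
print(r.hand_in(), r.sense()['time'])"
```

```text
the job is handed in; nothing more can be done
the job is handed in; nothing more can be done
```

All four things are upright in their own stands and the job is handed in, after about 68 s of the 131 s. I set the bottle aside on the cork mat first. Then I moved the mill to the larger dish, the carton to the white tray, the salt to the smaller dish and finally the bottle to the steel coaster.

- **Seating:** each thing was lowered until it touched, within about 0.5 mm of the floor height I expected. The final side and scene pictures show all four upright in their stands, with the gripper clear of them.
- **Mug:** it was never approached and stands in the same place in the last pictures. A pixel comparison there differed somewhat more (7.8 against 1.7 on background), which I put down to the changed shadows around it; I did not check this further.
- **Camera disagreement:** the side camera disagreed with the wrist camera by a few mm throughout. I relied on the wrist views and on feeling for contact.

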